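# Lock the jam nut of a swing-plate drill jig

## Task

The lower, silver nut on the drill jig's pivot stud has been set so that the plate swings without shake; lock that setting. Slide the thin open-ended spanner, flat on the plate, fully onto the lower nut with its handle just beside the drill bush, so that the bush will stop it from turning clockwise, and let go of it. Then turn the brass-coloured jam nut above it clockwise (seen from above) down onto the lower nut and tighten it slowly to about 0.5 N m, never more than 0.7, while the spanner keeps the lower nut from turning; leave the spanner in place and the other things on the bench where they are.

Things in the scene. Friction and masses are not known exactly. Their poses are not given: they have to be found in the camera images.
- pivot (a point): Jig fixed to the bench: grey base, above it a flat pinned steel plate. This point: axis of the M20 pivot stud at the plate's top face, 36 mm above the bench. z up; y along the plate to where the spanner's handle shall lie. Plate spans x -40 to +62, y -43 to +219 mm. Stud top 42 mm above the plate; a dowel head 16 mm wide, 4 mm tall at x 40, y 190.
- bush_mid (a point): Centre, half-way up, of the drill bush: plain steel cylinder, 26 mm diameter, 22 mm tall, fixed upright on the plate at x = 29, y = 105 mm from the pivot point (plate axes). The spanner's handle is to lie along the plate on the -x side of it, clear by about 1 to 9 mm once on the nut.
- drill_bush: The same drill bush; origin at the centre of its foot on the plate.
- adj_nut_mid (a point): Centre of the lower (adjusting) nut: silver hexagon, 30 mm across flats, 16 mm tall, standing on the plate. Its x axis is square to a flat; the six flats face 0, 60, 120 ... degrees from x. At the start two flats lie within 3 degrees of parallel to the plate's y axis. It turns on the stud against only 0.08 N m and does not rise.
- adjusting_nut: The lower (adjusting) nut; origin at the centre of its underside.
- adj_nut_corner (a point): A corner of the lower nut (17.3 mm from its axis), half-way up: shows whether the nut has turned (7 mm of travel is 23 degrees).
- jam_nut_mid (a point): Centre of the jam nut: brass-coloured hexagon, 30 mm across flats, 12 mm tall, on the stud just above the lower nut; x axis square to a flat. Right-hand thread, 2.5 mm a turn, clockwise from above moves it down. It starts 0.3 to 2.2 rad short of touching the lower nut, a gap too fine to measure.
- jam_nut: The jam nut; origin at the centre of its underside. It runs freely (0.03 N m) until it touches the lower nut; then the torque steps to 0.3 N m and grows by 0.9 N m per rad for 0.3 rad, beyond that steeply. The torque passes on to the lower nut, which turns along unless held. What is tightened stays tight when released.
- spanner_grip (a point): Thin open-ended steel spanner lying flat, 231 mm long, 8 mm thick, about 0.21 kg. This point: half-way up, on the middle of the straight handle (22 mm wide); x axis along the handle to the jaw, z up. The handle is straight from 65 mm behind to 95 mm ahead of this point. The balance point lies about 50 mm ahead of it.
- spanner_jaw (a point): Centre of the spanner's open jaw, 150 mm ahead of the grip point: the nut's axis lies here when the jaw is fully on. Opening 31.5 mm wide, open to +x; prongs with rounded tips reach 16 mm ahead of this point, the throat lies 19 mm behind it; the head is 58 mm wide.
- spanner: The same spanner; origin under the grip point, on its underside.
- rivet_tin: Round tin, 70 mm diameter, 44 mm tall, loose on the bench; origin under its centre. Bystander.
- tape_roll: Roll of masking tape lying flat, 104 mm diameter, 25 mm tall; origin under its centre. Bystander.
- glue_bottle: Small white bottle with a red cap, 35 mm diameter, 104 mm tall, standing; origin under its centre. Bystander.

How it is judged (in metres and radians):
On the way, in this order (a step that is already met when the one before it is completed fails the run):
1. the spanner is on the lower nut, lying flat on the plate, and has been let go of (horizontal distance between spanner_jaw and adj_nut_mid below 0.004 m and z of spanner_jaw in the frame of pivot below 0.008 m and angle between spanner's own z axis and vertical below 0.08 rad and contact force between the fingers and spanner below 0.3 N), for 0.2 s.
2. the jam nut is tightened by the fingers while the spanner, not touched by the robot, holds the lower nut by bearing on the bush with at least 2.4 N (about 0.35 N m on the jam nut) (all of step 1 and contact force between spanner and drill_bush above 2.4 N and contact force between the fingers and jam_nut above 1 N), for 0.2 s.
At the end, for the whole second after the job is handed in: The jam nut is down on the lower nut with no gap (0.1 mm), the lower nut has turned by less than 23 degrees (its corner moved less than 7 mm), and the spanner lies flat on the plate, released, with its jaw centre within 4 mm of the lower nut's axis (all of step 1 and z of jam_nut_mid in the frame of adj_nut_mid below 0.01415 m and distance of adj_nut_corner from where it was at the start of the episode below 0.007 m); the robot touches nothing.
It fails at once if the lower nut is turned from its setting by 23 degrees or more (its corner moves 7 mm) (distance of adj_nut_corner from where it was at the start of the episode above 0.007 m).
It fails at once if the jam nut is overtightened: as it stands or creeps, the released spanner is pressed on the bush with more than 6.2 N (over 0.7 N m) (contact force between the fingers and spanner below 0.3 N and angular speed of jam_nut below 0.15 rad/s and contact force between spanner and drill_bush above 6.2 N).
It fails at once if a bystander (tin, tape or glue bottle) is moved by more than 20 mm (distance of any of rivet_tin, tape_roll, glue_bottle from where it was at the start of the episode above 0.02 m).
It also fails if it takes over 70 s, if anything falls off the work surface, if the arm or the gripper's body presses on something with over 40 N, if the wrist force passes 120 N, or if a joint passes its speed limit or range.

## Robot

A 6-joint arm with a two-finger parallel gripper is mounted at the origin on a cart in front of the work surface, level with it; the furniture and walls round the work are solid. World frame = base frame: x ahead of the robot, y to its left, z up, the work surface at z = 0. Lengths are in mm, angles in rad, forces in N, time in s.
With the tool pointing down it reaches from about 350 to 975 mm from the base axis. Payload 7.1 kg.
Tool frame: the origin (TCP) lies at the very end of the fingers, on their centre line; the grasp point (between the pads) lies tcp_to_grasp behind it (tcp_to_grasp is the distance from the TCP to the grasp point, in mm); z points along the fingers, x is the direction in which the jaws open and shut, and the axes are right-handed (so a half turn about z gives the same grasp; the last joint's range is limited). The gripper opens to 88 mm and grips with 3 to 60 N. Pads are 20 mm wide; open, the fingers measure 115 mm over their backs; the gripper's body (75 mm by 178 mm) begins 61 mm behind the grasp point.
Start: joints at [1.216, 0.423, 1.63, -0, 1.089, -0.019], TCP at [205.921, 590.086, 196.775] pointing down, gripper open.
Joint ranges: [-3, 3], [-0.9, 2.11], [0.09, 2.58], [-1.31, 4.45], [0.11, 2.69], [-2.54, 2.54]. Speed limits (rad/s): [2.39, 2.39, 3.01, 3.14, 3.14, 3.14].

## Interface

Orientations are given as a rotation vector (axis times angle).
In Python, from workcell import get_obs, get_image, close_job, recognise, mark_of, tcp_to_grasp gives the robot as it stands. The module is installed in compiled form; this text tells all that it offers.
- The arm moves only by the tool move_arm, never from a script. Its argument "motion" is a list of rows, each a list of 7 numbers: the shift along the world's x, y, z in mm, then the turn, a rotation vector about the world's x, y, z in rad, then the finger opening in mm, from 0 to 87.8. A call has 1 to 5 rows; each row is the pose to reach, as a shift and turn from the pose commanded when the call began; what a row does not reach only later rows make up. A row lasts 1/12 s, in which the tool goes at most 41.7 mm and 7.16 degrees, less where a joint would pass 70% of its speed; a pose out of reach is approached as far as the arm can. A call with a gripper value outside its range is refused whole. The fingers move at their own pace and stop on an object; the grip force is fixed at half the most. Time passes only in rows, so rows that repeat a pose let the fingers close. It gives the time, the measured TCP pose, the force and the opening at its end, in the units of the state.
- get_obs(): the state, without advancing time (a new reading comes with each control period).
- get_image(name): name is "scene" or "top"; returns a dict with "color" (400x640x3 uint8, red, green, blue), "mtx" (3x3 intrinsics, pixels), "camera_from_world" (4x4, takes a point from world to camera coordinates). Camera axes: x right, y up, looking along -z (the intrinsics and any distortion apply to the point x, -y, -z); pixel columns grow to the right and rows downward; lengths in mm; the calibration is good to about 2 mm. A picture is of the moment at which its call begins. There is no depth.
- close_job(): hands the job in, once; it reports no verdict.
Trained networks look in a picture, given as the dict that the camera call returned (one of the last four; its "shot" number tells which), for a name from the list of things; names that differ only in an ending like _2 or _b are one class to them, and where a whole thing is asked for, a point or a joint stands for the part that bears it (a point fixed in the world has none). Each returns a list of dicts, best first, with "p" (0 to 1); they miss things now and then, are a little off and sometimes report something else, mostly with a low value. They report only what shows in the picture. A call takes as long as a camera call.
- recognise(picture, label): "bbox" ([centre column, centre row, width, height] in pixels, round what is visible of it).
- mark_of(picture, label): "location" ([row, column] in pixels: a listed point, or the origin of a listed thing).
The state is a dict: "t": time; "qpos": joint angles; "qvel": joint speeds; "joint_torque": joint torques, N m; "ee_pos": TCP position; "orientation": TCP orientation; "ft_force": force on the tool from outside, world axes, zero at the start; "moment": the same for the moment, N m; "width": finger opening in mm.
Only numpy, scipy, OpenCV 4.12 (cv2) and the standard library are available. Lean on these libraries where they do the work, as an engineer would, in place of code of your own. Each camera call takes 0.05 s, during which the arm holds its last target. There are 200 camera calls.

## Working session

There is one attempt and no reset: what is moved stays moved. The work goes in short steps, Python scripts to look and compute and a tool call to move; the robot and the scene stay as the last step left them, time stands still between calls to the robot, and variables do not carry over. Pictures are saved under pics/ and viewed, about 8 in all and at most 12, crops included, and the job is handed in when it is done.

Besides the shell and the picture viewer there is one more tool, called after "Request:" in YAML: its name, and indented under it one key for each argument. move_arm: Moves the arm, as the interface text tells. Its arguments: {"type":"object","properties":{"motion":{"type":"array"}},"required":["motion"]}

```bash
mkdir -p pics
cat > h.py <<'E'
import numpy as np, cv2
from workcell import *
def uv2ray(im,row,col):
    K=np.array(im['mtx']);T=np.array(im['camera_from_world']);R=T[:3,:3];t=T[:3,3]
    d=np.linalg.inv(K)@[col,row,1.]; d=R.T@(d*[1,-1,-1]); return -R.T@t,d
def atz(im,row,col,z):
    o,d=uv2ray(im,row,col); return o+d*(z-o[2])/d[2]
def proj(im,p):
    K=np.array(im['mtx']);T=np.array(im['camera_from_world']);c=T[:3,:3]@p+T[:3,3]; c=c*[1,-1,-1]; q=K@c; return q[:2]/q[2]
def tri(rays):
    A=0;b=0
    for o,d in rays:
        d=d/np.linalg.norm(d);P=np.eye(3)-np.outer(d,d);A=A+P;b=b+P@o
    return np.linalg.solve(A,b)
def save(im,n): cv2.imwrite('pics/'+n,im['color'][:,:,::-1])
E
python3 - <<'E'
from h import *
np.set_printoptions(precision=1,suppress=True)
o=get_obs();print(o,tcp_to_grasp)
S=get_image('scene');T=get_image('top');save(S,'s0.png');save(T,'t0.png')
print([k for k in T])
for im in(S,T): print(-np.array(im['camera_from_world'])[:3,:3].T@np.array(im['camera_from_world'])[:3,3])
for n,z in dict(pivot=36,bush_mid=47,drill_bush=36,adj_nut_mid=44,adj_nut_corner=44,jam_nut_mid=58,spanner_grip=4,spanner_jaw=4,rivet_tin=0,tape_roll=0,glue_bottle=0).items():
    r=[]
    for im in(S,T):
        m=mark_of(im,n)
        if m: r.append(uv2ray(im,*m[0]['location']));print(n,round(m[0]['p'],2),np.array(m[0]['location']),atz(im,*m[0]['location'],z),len(m))
    if len(r)==2: print('   tri',tri(r))
E
```

```text
{'t': 0.0, 'qpos': array([ 1.2,  0.4,  1.6,  0. ,  1.1, -0. ]), 'qvel': array([ 0., -0., -0., -0., -0.,  0.]), 'joint_torque': array([  0. , -54.5, -27.4,   0.1,   0. ,  -0. ]), 'ee_pos': array([205.7, 589.5, 196. ]), 'orientation': array([ 2.6,  1.8, -0. ]), 'ft_force': array([-0.3,  0.6,  0.3]), 'moment': array([-0.,  0.,  0.]), 'width': 87.49402917571993} 18.700000000000003
['color', 'mtx', 'camera_from_world', 'shot']
[ -97.2 -456.8 1084.1]
[ 394.    -9.6 1120. ]
pivot 0.83 [253.  334.9] [ 493.9 -158.    36. ] 2
pivot 0.95 [235.5 360.6] [ 500.1 -151.1   36. ] 1
   tri [ 501.9 -153.4   21.2]
bush_mid 0.68 [228.5 308.4] [515.7 -63.3  47. ] 2
bush_mid 0.46 [228.2 326.4] [518.4 -52.9  47. ] 1
   tri [522.1 -55.7  32.5]
drill_bush 0.39 [226.5 305. ] [522.8 -47.9  36. ] 1
drill_bush 0.62 [226.7 327. ] [524. -55.  36.] 2
   tri [521.2 -52.5  42.5]
adj_nut_mid 0.72 [227.8 304. ] [513.1 -51.1  44. ] 3
adj_nut_mid 0.66 [239.3 359. ] [ 488.5 -145.4   44. ] 1
   tri [ 460.7 -113.3  165.5]
adj_nut_corner 0.6 [251.6 337.7] [ 496.9 -164.2   44. ] 1
adj_nut_corner 0.44 [234.6 365.1] [ 502.  -162.8   44. ] 2
   tri [ 501.9 -163.    36.7]
jam_nut_mid 0.65 [249.7 336.8] [ 492.5 -163.3   58. ] 1
jam_nut_mid 0.39 [239.4 361.7] [ 487.1 -151.2   58. ] 1
   tri [ 491.8 -156.9   51.1]
spanner_grip 0.65 [188.7 181.1] [461.  344.3   4. ] 1
spanner_grip 0.74 [246.8 190.2] [463.9 341.    4. ] 1
   tri [462.5 342.8   3.5]
spanner_jaw 0.61 [157.1 221.7] [624.5 324.9   4. ] 1
spanner_jaw 0.86 [197.3 195.8] [610.7 335.6   4. ] 1
   tri [614.7 326.7  11.2]
rivet_tin 0.56 [156.7 289.6] [742.  150.9   0. ] 1
rivet_tin 0.96 [154.9 262.7] [746.8 142.    0. ] 1
   tri [741.8 144.8   5.1]
tape_roll 0.67 [262.9 431. ] [ 623.1 -376.4    0. ] 1
glue_bottle 0.68 [147.6 266.7] [736.  234.1   0. ] 1
glue_bottle 0.56 [158.1 229.8] [735.1 242.1   0. ] 1
   tri [739.7 241.4  -7.7]
```

Run:
```python
import cv2,numpy as np
t=cv2.imread('pics/t0.png');s=cv2.imread('pics/s0.png')
a=cv2.resize(t[120:300,150:430],None,fx=2.8,fy=2.8,interpolation=cv2.INTER_CUBIC)
cv2.imwrite('pics/a0.png',a)
b=cv2.resize(s[120:300,140:420],None,fx=2.8,fy=2.8,interpolation=cv2.INTER_CUBIC)
cv2.imwrite('pics/b0.png',b)
```

```text
(no output)
```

View pics/a0.png

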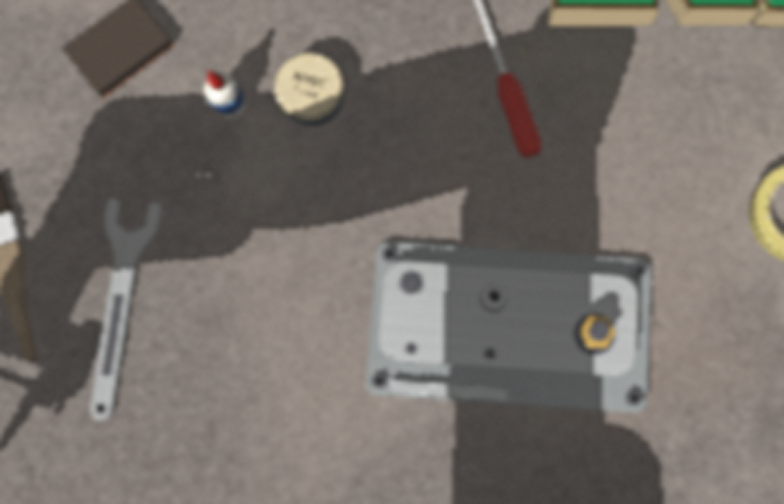

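View pics/b0.png

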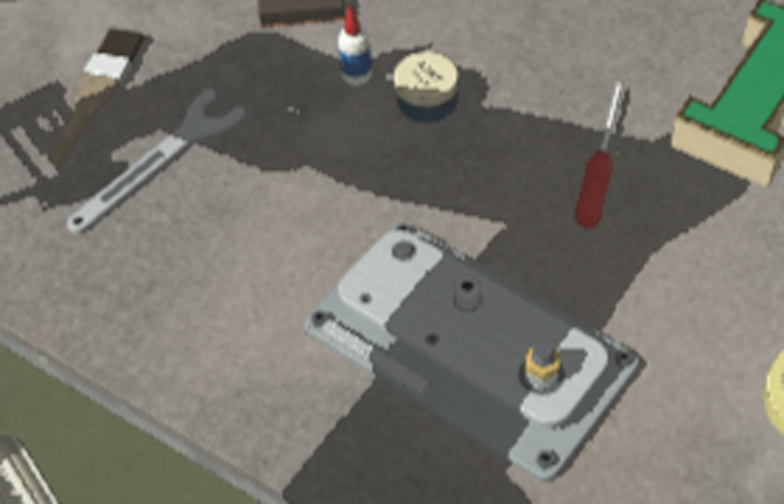

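The top crop shows the spanner at left with its jaw up, the nut at (596,332), the bush at (494,297) and the dowel head at (411,282). The scene crop puts the same three at (544,365), (467,295) and (403,250). Next I fit the plate pose from a closer zoom.

Run:
```python
import cv2,numpy as np
t=cv2.imread('pics/t0.png');s=cv2.imread('pics/s0.png')
a=cv2.resize(t[204:268,280:385],None,fx=7,fy=7,interpolation=cv2.INTER_CUBIC)
b=cv2.resize(t[188:272,178:212],None,fx=7,fy=7,interpolation=cv2.INTER_CUBIC)
cv2.imwrite('pics/a1.png',a)
b=cv2.rotate(b,cv2.ROTATE_90_CLOCKWISE)
c=cv2.resize(s[195:295,245:372],None,fx=6,fy=6,interpolation=cv2.INTER_CUBIC)
cv2.imwrite('pics/c1.png',c)
```

```text
(no output)
```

View pics/a1.png

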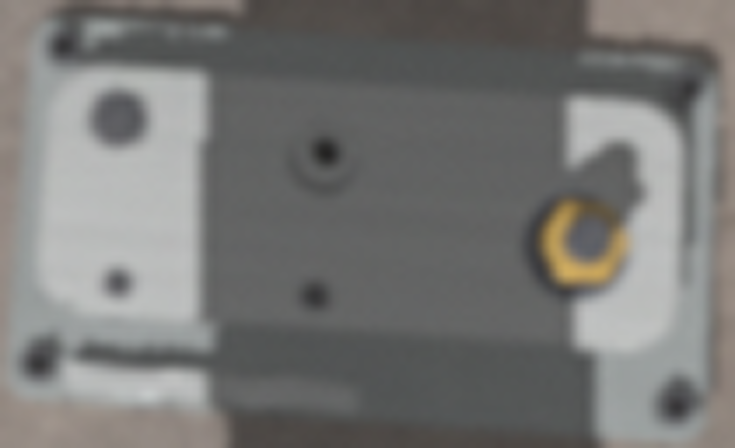

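View pics/c1.png

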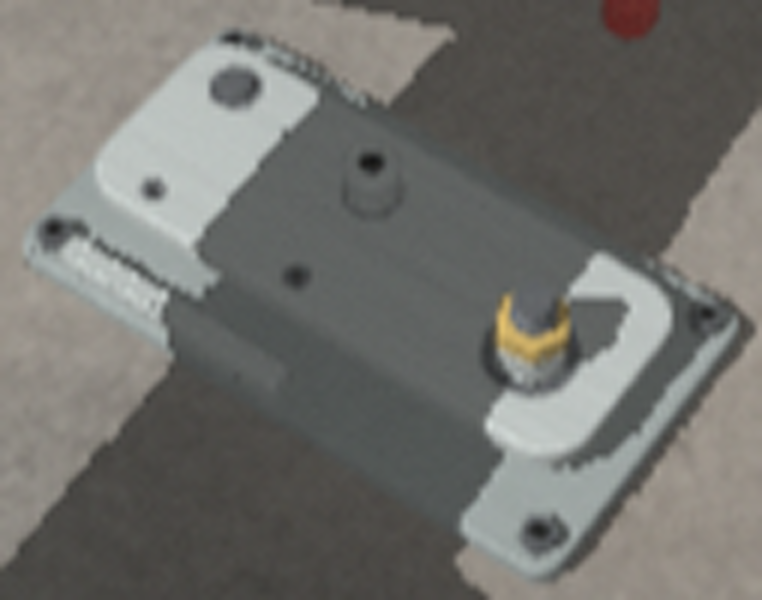

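Top crop: the dowel is at (119,117), the bush hole at (325,152), the jam nut centre at about (583,243) with corners left and right, and the stud top at (588,235). Scene crop: the dowel is at (236,87), the bush hole at (372,162) and the stud top at (537,303).

```bash
cat > fit.py <<'E'
from h import *
from scipy.optimize import least_squares
np.set_printoptions(precision=2,suppress=True)
S=get_image('scene');T=get_image('top')
f=lambda p,k,o:(np.array(p)+.5)/k-.5+o
m=dict(d=(40,190,40),b=(29,105,58),s=(0,0,78),j=(0,0,64.5))
ob=[(T,'d',f((119,117),7,[280,204])),(T,'b',f((325,152),7,[280,204])),(T,'s',f((588,235),7,[280,204])),(T,'j',f((583,242),7,[280,204])),
(S,'d',f((236,87),6,[245,195])),(S,'b',f((372,162),6,[245,195])),(S,'s',f((537,303),6,[245,195]))]
def w(q,k):
    x,y,z=m[k];c,s=np.cos(q[2]),np.sin(q[2]);return np.array([q[0]+c*x-s*y,q[1]+s*x+c*y,z])
for use in(ob,ob[:4],ob[4:]):
    r=lambda q:np.concatenate([proj(i,w(q,k))-o for i,k,o in use])
    a=least_squares(r,[495,-155,0]);print(a.x,a.fun)
# spanner refined
for n in('spanner_grip','spanner_jaw'):
  for im in(S,T):
    mm=mark_of(im,n)[0];print(n,mm['p'],mm['location'],atz(im,*mm['location'],4))
print(get_obs()['t'])
a=cv2.resize(T['color'][182:276,172:216,::-1],None,fx=6,fy=6,interpolation=cv2.INTER_CUBIC);b=cv2.resize(S['color'][148:208,160:232,::-1],None,fx=7,fy=7,interpolation=cv2.INTER_CUBIC)
c=np.zeros((564,800,3),np.uint8);c[:a.shape[0],:a.shape[1]]=a;c[:b.shape[0],270:270+b.shape[1]]=b;cv2.imwrite('pics/sp.png',c)
E
python3 fit.py
```

```text
[ 490.4  -154.91   -0.05] [-0.14  0.14  0.11  0.15  0.45  0.44  0.49 -0.12 -0.12 -0.71 -0.03  0.16
 -0.26 -0.63]
[ 490.67 -154.22   -0.06] [-0.34 -0.1  -0.1  -0.03  0.19  0.33  0.24 -0.22]
[ 489.7  -155.96   -0.05] [-0.06 -0.3   0.1   0.55 -0.04 -0.24]
spanner_grip 0.57 [185.9, 182.8] [471.77 347.4    4.  ]
spanner_grip 0.95 [248.5, 190.6] [459.03 339.48   4.  ]
spanner_jaw 0.78 [159.4, 218.3] [611.2  327.52   4.  ]
spanner_jaw 0.66 [197.7, 198.3] [609.57 328.03   4.  ]
1.5
```

View pics/sp.png

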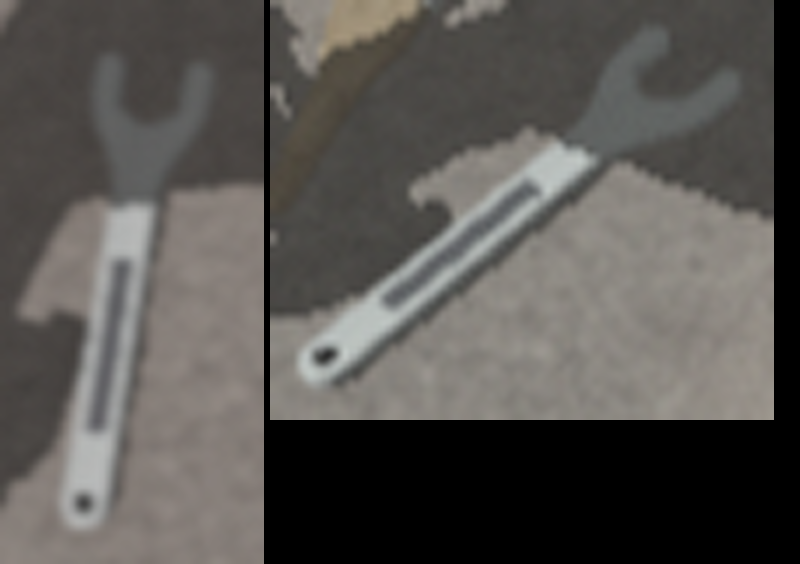

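Run:
```python
from h import *
np.set_printoptions(precision=3,suppress=True)
S=get_image('scene');T=get_image('top')
g=lambda im,p,k,o:atz(im,*((np.array(p)+.5)/k-.5+o)[::-1],8)[:2]
for nm,im,k,o,ps in(('T',T,6,[172,182],[(82,530),(84,503),(96,432),(123,260),(132,204),(156,58)]),
 ('S',S,7,[160-270/7,148],[(303,372),(324,355),(388,302),(536,187),(577,152),(694,54)])):
    q=[g(im,p,k,o) for p in ps];t,tip=q[0],q[-1];L=np.linalg.norm(tip-t)
    v=q[3]-q[1]; vh=(tip-t)/L
    print(nm,q,'len',L,'yaw',np.arctan2(*vh[::-1]),np.arctan2(*v[::-1]),'grip',t+vh*65*L/231,'slotmid',(q[2]+q[3])/2)
```

```text
T [array([397.823, 348.859]), array([410.497, 348.905]), array([444.142, 345.796]), array([527.363, 339.113]), array([555.   , 336.791]), array([628.348, 330.364])] len 231.265425871347 yaw -0.08005972117446779 -0.08359558967617936 grip [462.689 343.655] slotmid [485.752 342.454]
S [array([399.443, 351.522]), array([410.661, 350.467]), array([445.904, 347.635]), array([527.692, 337.947]), array([552.595, 336.354]), array([625.253, 330.919])] len 226.7480798406608 yaw -0.09098874159444972 -0.10657354930911211 grip [462.983 345.725] slotmid [486.798 342.791]
```

Request:
move_arm:
  motion:
    - [35,-32,0,0,0,0,87]
    - [70,-64,0,0,0,0,87]
    - [105,-96,-10,0,0,0,87]
    - [140,-128,-20,0,0,0,87]
    - [140,-128,-20,0,0,0,60]

```text
t: 2.02
ee_pos: [347.9, 459.4, 176.3]
orientation: [2.562, 1.817, -0.001]
ft_force: [-0.5, 0.6, 0.5]
width: 83.1
```

```bash
cat > st.py <<'E'
from h import *
from scipy.spatial.transform import Rotation as R
np.set_printoptions(precision=3,suppress=True)
def st():
    o=get_obs();M=R.from_rotvec(o['orientation']).as_matrix()
    print('t',round(o['t'],2),'tcp',o['ee_pos'],'yawx',np.arctan2(M[1,0],M[0,0]),'tz',M[:,2],'q',o['qpos'],'F',o['ft_force'],'M',o['moment'],'w',round(o['width'],2));return o
if __name__=='__main__':st()
E
python3 st.py
```

```text
t 2.02 tcp [347.856 459.422 176.3  ] yawx 1.2338912578442414 tz [ 0.    -0.001 -1.   ] q [ 0.902  0.377  1.756 -0.001  1.009 -0.331] F [-0.531  0.565  0.455] M [ 0.015 -0.024 -0.008] w 83.06
```

Request:
move_arm:
  motion:
    - [33,-30,-10,0,0,0.06,50]
    - [66,-60,-30,0,0,0.12,50]
    - [99,-90,-60,0,0,0.18,50]
    - [132,-119,-90,0,0,0.25,50]
    - [132,-119,-115,0,0,0.25,50]

```text
t: 2.43
ee_pos: [477.2, 346.2, 72.3]
orientation: [2.311, 2.126, 0.008]
ft_force: [1.5, -0.2, -0.9]
width: 51.7
```

Request:
move_arm:
  motion:
    - [0,0,-15,0,0,0,50]
    - [0,0,-30,0,0,0,50]
    - [0,0,-30,0,0,0,50]
    - [0,0,-30,0,0,0,50]

```text
t: 2.77
ee_pos: [473.0, 346.7, 40.5]
orientation: [-2.315, -2.124, 0.003]
ft_force: [0.5, -0.7, 0.4]
width: 50.1
```

Run:
```python
from st import *
o=st()
T=get_image('top');S=get_image('scene')
for im in(T,S): print(mark_of(im,'spanner_jaw')[0],mark_of(im,'spanner_grip')[:1])
a=cv2.resize(S['color'][100:220,130:260,::-1],None,fx=4.5,fy=4.5,interpolation=cv2.INTER_CUBIC);cv2.imwrite('pics/g1.png',a)
```

```text
t 2.77 tcp [473.018 346.72   40.509] yawx 1.484814158011367 tz [-0.001 -0.001 -1.   ] q [ 0.612  0.584  1.801 -0.     0.758 -0.873] F [ 0.525 -0.68   0.445] M [ 0.05  -0.034 -0.021] w 50.09
{'location': [195.9, 197.8], 'p': 0.8} [{'location': [248.1, 191.1], 'p': 0.9}]
{'location': [158.6, 220.8], 'p': 0.8} [{'location': [188.0, 183.0], 'p': 0.78}]
```

View pics/g1.png

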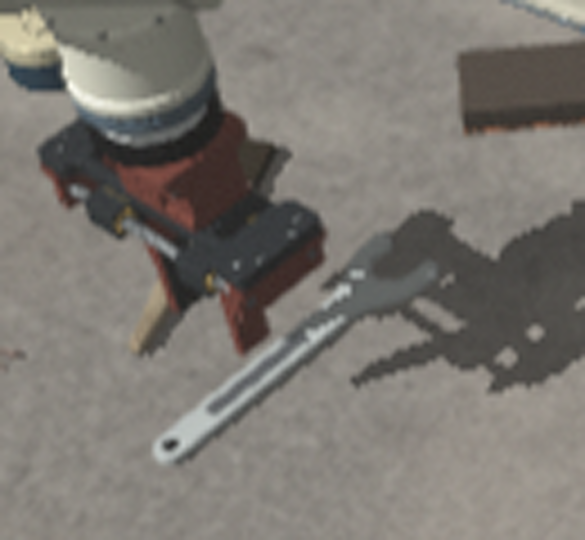

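Request:
move_arm:
  motion:
    - [5,-3.7,-10,0,0,0,50]
    - [5,-3.7,-20,0,0,0,50]
    - [5,-3.7,-30,0,0,0,50]
    - [5,-3.7,-37,0,0,0,50]
    - [5,-3.7,-37.5,0,0,0,50]

```text
t: 3.48
ee_pos: [477.0, 342.4, 1.2]
orientation: [-2.314, -2.124, 0.006]
ft_force: [0.1, -0.9, -0.6]
width: 49.6
```

Request:
move_arm:
  motion:
    - [0,0,0,0,0,0,30]
    - [0,0,0,0,0,0,20]
    - [0,0,0,0,0,0,10]
    - [0,0,0,0,0,0,10]
    - [0,0,0,0,0,0,10]

```text
t: 3.9
ee_pos: [478.6, 343.6, 4.0]
orientation: [2.315, 2.124, 0.001]
ft_force: [-0.1, -0.4, -0.7]
width: 20.1
```

```bash
python3 st.py
```

```text
t 3.9 tcp [478.645 343.605   3.97 ] yawx 1.4850599502206687 tz [ 0.001  0.    -1.   ] q [ 0.602  0.646  1.803 -0.     0.692 -0.883] F [-0.146 -0.358 -0.744] M [0.033 0.04  0.011] w 20.13
```

Request:
move_arm:
  motion:
    - [0,0,0,0,0,0,10]
    - [0,0,10,0,0,0,10]
    - [0,0,25,0,0,0,10]
    - [0,0,40,0,0,0,10]
    - [0,0,55,0,0,0,10]

```text
t: 4.32
ee_pos: [478.4, 343.4, 59.9]
orientation: [2.315, 2.124, 0.0]
ft_force: [-0.5, 0.2, 0.1]
width: 10.3
```

Request:
move_arm:
  motion:
    - [0,0,20,0,0,0,10]
    - [0,0,40,0,0,0,10]
    - [0,0,50,0,0,0,10]
    - [0,0,50,0,0,0,10]

```text
t: 4.65
ee_pos: [479.9, 344.5, 111.6]
orientation: [2.314, 2.124, 0.008]
ft_force: [0.7, 0.2, 0.8]
width: 10.4
```

```bash
cat >> st.py <<'E'
def avg(n=8,cam='top'):
    P=[];W=[];Y=[];F=[];Mo=[]
    for i in range(n):
        im=get_image(cam);o=get_obs();M=R.from_rotvec(o['orientation']).as_matrix()
        P.append(o['ee_pos']);W.append(o['width']);Y.append(np.arctan2(M[1,0],M[0,0]));F.append(o['ft_force']);Mo.append(o['moment'])
    P=np.array(P);print('t',round(o['t'],2),'tcp',P.mean(0),'sd',P.std(0),'yaw',np.mean(Y),'w',np.mean(W),np.std(W),'F',np.mean(F,0),'M',np.mean(Mo,0));return im,P.mean(0),np.mean(Y)
E
python3 - <<'E'
from st import *
st();im,p,y=avg(6)
S=get_image('scene')
for i in(im,S):print(mark_of(i,'spanner_jaw')[:1],mark_of(i,'spanner_grip')[:1])
a=cv2.resize(S['color'][60:220,130:290,::-1],None,fx=3.5,fy=3.5,interpolation=cv2.INTER_CUBIC);cv2.imwrite('pics/g2.png',a)
E
```

```text
t 4.65 tcp [479.921 344.475 111.565] yawx 1.4850643932687424 tz [ 0.004  0.003 -1.   ] q [ 0.602  0.48   1.769 -0.     0.887 -0.883] F [0.684 0.233 0.8  ] M [ 0.089 -0.041  0.007] w 10.44
t 4.95 tcp [478.071 343.184 108.146] sd [0.533 0.369 0.931] yaw 1.4850023420449758 w 9.847741249582388 0.1046107792974743 F [-0.171  0.085 -0.207] M [ 0.023 -0.016  0.011]
[{'location': [197.1, 194.8], 'p': 0.58}] [{'location': [246.9, 191.2], 'p': 0.59}]
[{'location': [158.3, 217.2], 'p': 0.71}] [{'location': [186.4, 181.6], 'p': 0.96}]
```

View pics/g2.png

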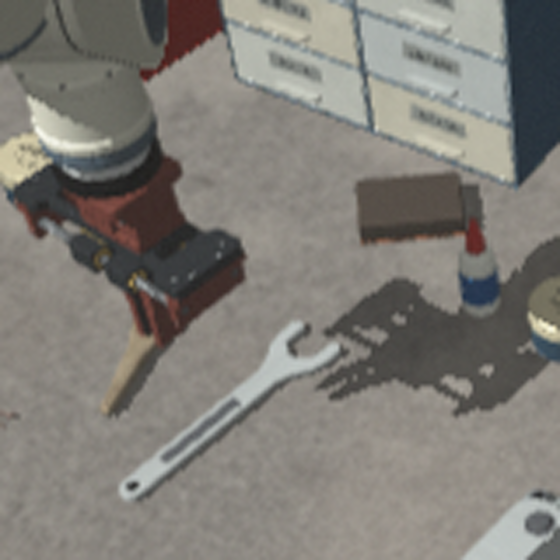

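Run:
```python
from st import *
S=get_image('scene');T=get_image('top')
for im in(S,T):
  print(proj(im,np.array([478,343.2,108])),proj(im,np.array([478,343,4])),proj(im,np.array([473,346.7,40])),im['mtx'][0],im['camera_from_world'])
a=cv2.resize(T['color'][150:290,130:270,::-1],None,fx=3,fy=3,interpolation=cv2.INTER_CUBIC)
b=cv2.resize(S['color'][100:230,140:260,::-1],None,fx=3.2,fy=3.2,interpolation=cv2.INTER_CUBIC)
c=np.zeros((420,800,3),np.uint8);c[:420,:420]=a;c[:416,416:800]=b;cv2.imwrite('pics/g3.png',c)
```

```text
[177.702 160.909] [185.361 185.151] [180.685 177.674] [478.683   0.    314.369] [[    0.532    -0.847     0.008  -343.811]
 [    0.66      0.42      0.622  -418.562]
 [   -0.53     -0.326     0.783 -1048.765]
 [    0.        0.        0.        1.   ]]
[177.58  238.796] [189.885 241.927] [184.459 242.675] [380.184   0.    314.852] [[    0.012    -1.        0.011   -26.9  ]
 [    0.98      0.014     0.197  -606.413]
 [   -0.197     0.009     0.98  -1020.485]
 [    0.        0.        0.        1.   ]]
```

View pics/g3.png

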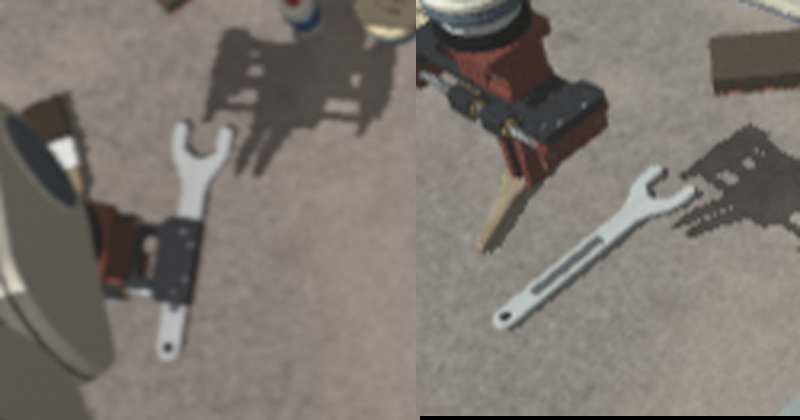

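The fingers closed and came up empty. The spanner is still in place at jaw (203,140) in the left crop. I'll go lower, feeling for the bench.

Request:
move_arm:
  motion:
    - [0,0,-25,0,0,0,50]
    - [0,0,-55,0,0,0,50]
    - [0,0,-80,0,0,0,50]
    - [0,0,-95,0,0,0,50]
    - [0,0,-95,0,0,0,50]

```text
t: 5.72
ee_pos: [476.2, 341.9, 10.3]
orientation: [-2.314, -2.124, 0.009]
ft_force: [-0.1, -0.7, -0.5]
width: 40.0
```

Request:
move_arm:
  motion:
    - [0,0,-5,0,0,0,50]
    - [0,0,-9,0,0,0,50]
    - [0,0,-11,0,0,0,50]
    - [0,0,-11,0,0,0,50]

```text
t: 6.05
ee_pos: [478.8, 343.7, 3.1]
orientation: [2.315, 2.124, 0.002]
ft_force: [-0.0, 0.2, 0.3]
width: 50.3
```

Request:
move_arm:
  motion:
    - [0,0,-1,0,0,0,50]
    - [0,0,-1,0,0,0,50]

```text
t: 6.22
ee_pos: [478.7, 343.7, 2.1]
orientation: [2.315, 2.124, 0.002]
ft_force: [0.4, 0.1, 0.7]
width: 50.2
```

Run:
```python
from st import *
avg(5)
```

```text
t 6.47 tcp [478.576 343.533   1.923] sd [0.058 0.044 0.107] yaw 1.4849975862637106 w 49.9375474146257 0.14871215409170935 F [ 0.287 -0.315  0.613] M [ 0.018 -0.015  0.017]
```

Request:
move_arm:
  motion:
    - [0,0,-1,0,0,0,50]
    - [0,0,-1,0,0,0,40]
    - [0,0,-1,0,0,0,20]
    - [0,0,-1,0,0,0,10]
    - [0,0,-1,0,0,0,10]

```text
t: 6.88
ee_pos: [478.4, 343.4, 0.5]
orientation: [-2.315, -2.124, 0.0]
ft_force: [-0.2, 0.6, 0.4]
width: 26.6
```

Request:
move_arm:
  motion:
    - [0,0,0,0,0,0,10]
    - [0,0,0,0,0,0,10]
    - [0,0,0,0,0,0,10]
    - [0,0,0,0,0,0,10]

```text
t: 7.22
ee_pos: [478.4, 343.4, 0.6]
orientation: [2.315, 2.124, 0.0]
ft_force: [0.4, -0.8, 0.3]
width: 10.4
```

Run:
```python
from st import *
avg(3)
```

```text
t 7.37 tcp [478.387 343.402   0.555] sd [0.013 0.004 0.016] yaw 1.4850312238354786 w 9.963020775470412 0.2740650472905952 F [-0.009 -0.12   0.055] M [ 0.002  0.    -0.017]
```

Run:
```python
from st import *
S=get_image('scene');T=get_image('top')
print(proj(S,np.array([478.4,343.4,0.5])),proj(T,np.array([478.4,343.4,.5])))
b=cv2.resize(S['color'][120:220,130:250,::-1],None,fx=4,fy=4,interpolation=cv2.INTER_CUBIC)
a=cv2.resize(T['color'][170:280,150:230,::-1],None,fx=3.6,fy=3.6,interpolation=cv2.INTER_CUBIC)
c=np.zeros((400,800,3),np.uint8);c[:396,:288]=a;c[:400,300:780]=b;cv2.imwrite('pics/g4.png',c)
```

```text
[185.59  185.774] [190.131 241.884]
```

View pics/g4.png

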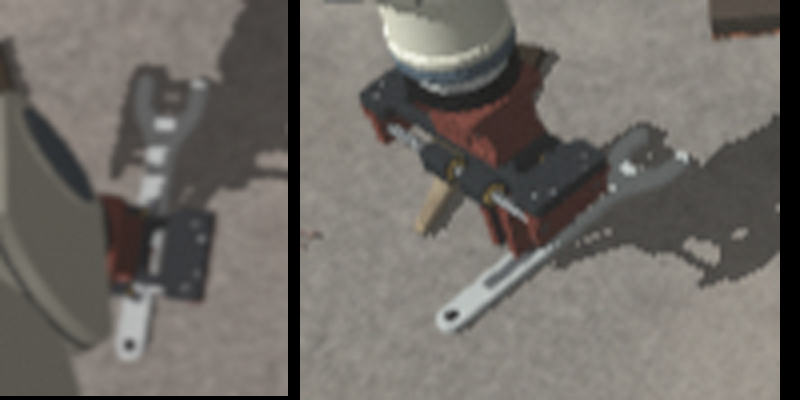

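The fingertips seem to end at the top of the handle, near (515,250) in the crop, though they read z 0.5. I'll open the fingers and feel for the bench.

Request:
move_arm:
  motion:
    - [0,0,0,0,0,0,30]
    - [0,0,0,0,0,0,50]
    - [0,0,0,0,0,0,50]
    - [0,0,0,0,0,0,50]
    - [0,0,0,0,0,0,50]

```text
t: 7.88
ee_pos: [478.4, 343.4, 0.6]
orientation: [2.315, 2.124, -0.0]
ft_force: [0.2, -0.1, 0.5]
width: 39.7
```

Request:
move_arm:
  motion:
    - [0,0,-1,0,0,0,50]
    - [0,0,-2,0,0,0,50]
    - [0,0,-2,0,0,0,50]

```text
t: 8.13
ee_pos: [478.2, 343.3, -1.7]
orientation: [-2.315, -2.124, 0.001]
ft_force: [-1.2, -0.3, 0.1]
width: 49.7
```

Request:
move_arm:
  motion:
    - [0,0,-1,0,0,0,50]
    - [0,0,-2,0,0,0,50]
    - [0,0,-2,0,0,0,50]

```text
t: 8.38
ee_pos: [478.3, 343.3, -3.7]
orientation: [-2.315, -2.124, 0.001]
ft_force: [0.1, 0.2, 0.4]
width: 50.0
```

Request:
move_arm:
  motion:
    - [0,0,-1,0,0,0,50]
    - [0,0,-2,0,0,0,50]
    - [0,0,-2,0,0,0,50]

```text
t: 8.63
ee_pos: [478.3, 343.3, -5.7]
orientation: [-2.315, -2.124, 0.0]
ft_force: [0.1, -0.0, -0.2]
width: 50.1
```

Request:
move_arm:
  motion:
    - [0,0,-1,0,0,0,50]
    - [0,0,-1.5,0,0,0,50]
    - [0,0,-1.5,0,0,0,50]

```text
t: 8.88
ee_pos: [478.3, 343.4, -7.1]
orientation: [-2.315, -2.124, 0.0]
ft_force: [0.2, 0.6, -0.5]
width: 50.0
```

Run:
```python
from st import *
avg(2);print(get_obs()['joint_torque'])
```

```text
t 8.98 tcp [478.378 343.396  -6.981] sd [0.028 0.034 0.031] yaw 1.4849970153959484 w 49.836009243635814 0.038851361719583366 F [-0.468  0.811  0.3  ] M [0.021 0.024 0.029]
[ -0.    -57.304 -16.752   0.022   0.066  -0.   ]
```

Request:
move_arm:
  motion:
    - [0,0,-1,0,0,0,50]
    - [0,0,-1,0,0,0,50]

```text
t: 9.15
ee_pos: [478.3, 343.4, -8.1]
orientation: [-2.315, -2.124, 0.0]
ft_force: [0.4, -0.2, -1.2]
width: 50.3
```

Request:
move_arm:
  motion:
    - [0,0,-1,0,0,0,50]
    - [0,0,-1,0,0,0,50]

```text
t: 9.32
ee_pos: [478.3, 343.4, -9.1]
orientation: [-2.315, -2.124, 0.0]
ft_force: [0.2, 0.5, 0.4]
width: 50.0
```

Request:
move_arm:
  motion:
    - [0,0,0,0,0,0,35]
    - [0,0,0,0,0,0,18]
    - [0,0,0,0,0,0,18]
    - [0,0,0,0,0,0,18]
    - [0,0,0,0,0,0,18]

```text
t: 9.73
ee_pos: [478.4, 343.4, -8.9]
orientation: [-2.315, -2.124, 0.0]
ft_force: [0.3, 0.5, -0.2]
width: 20.5
```

Request:
move_arm:
  motion:
    - [0,0,0,0,0,0,18]
    - [0,0,0,0,0,0,18]
    - [0,0,0,0,0,0,18]

```text
t: 9.98
ee_pos: [478.4, 343.4, -8.9]
orientation: [2.315, 2.124, -0.0]
ft_force: [1.2, 0.0, -0.2]
width: 17.8
```

Request:
move_arm:
  motion:
    - [0,0,-1,0,0,0,18]
    - [0,0,-1,0,0,0,18]

```text
t: 10.15
ee_pos: [478.3, 343.3, -10.1]
orientation: [-2.315, -2.124, 0.0]
ft_force: [-0.0, 0.0, 0.8]
width: 18.1
```

Request:
move_arm:
  motion:
    - [0,0,-1,0,0,0,18]
    - [0,0,-1,0,0,0,18]

```text
t: 10.32
ee_pos: [478.3, 343.3, -11.1]
orientation: [-2.315, -2.124, 0.0]
ft_force: [-0.3, 0.5, 0.6]
width: 18.4
```

Request:
move_arm:
  motion:
    - [0,0,-1,0,0,0,18]
    - [0,0,-1,0,0,0,18]

```text
t: 10.48
ee_pos: [478.3, 343.3, -12.1]
orientation: [-2.315, -2.124, 0.0]
ft_force: [-0.1, -0.3, -0.9]
width: 18.3
```

Run:
```python
from st import *
S=get_image('scene');T=get_image('top')
for z in(-12,0,8,20):print(z,(proj(S,np.array([478.4,343.4,z]))-[150,145])*8)
b=cv2.resize(S['color'][145:215,150:232,::-1],None,fx=8,fy=8,interpolation=cv2.INTER_CUBIC)
cv2.imwrite('pics/g5.png',b)
```

```text
-12 [291.537 347.899]
0 [284.996 327.067]
8 [280.587 313.025]
20 [273.898 291.726]
```

View pics/g5.png

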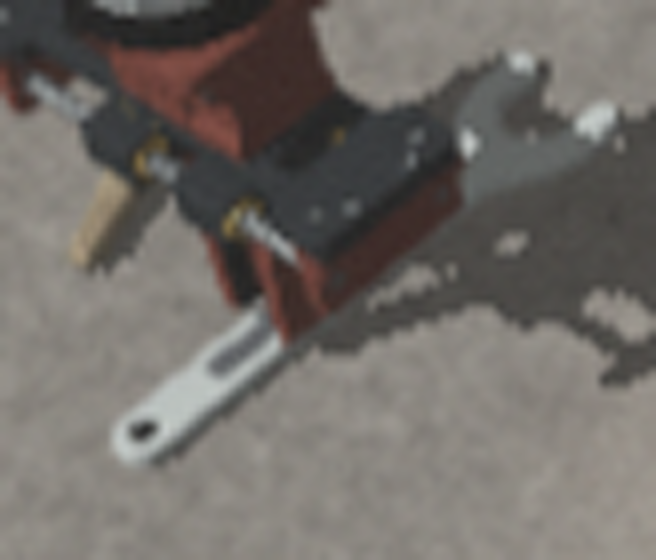

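The fingers now straddle the handle, tips near (245,305) and (290,340), and still seem just above it. I'll keep feeling downward.

Request:
move_arm:
  motion:
    - [0,0,-1,0,0,0,18]
    - [0,0,-1.5,0,0,0,18]

```text
t: 10.75
ee_pos: [478.4, 343.4, -13.5]
orientation: [2.315, 2.124, 0.0]
ft_force: [0.4, -0.2, -0.4]
width: 18.2
```

Request:
move_arm:
  motion:
    - [0,0,-1,0,0,0,18]
    - [0,0,-1.5,0,0,0,18]

```text
t: 10.92
ee_pos: [478.3, 343.4, -15.1]
orientation: [-2.315, -2.124, 0.0]
ft_force: [0.6, 0.0, -0.4]
width: 18.1
```

Request:
move_arm:
  motion:
    - [0,0,-1,0,0,0,18]
    - [0,0,-1.5,0,0,0,18]

```text
t: 11.08
ee_pos: [478.3, 343.4, -16.6]
orientation: [-2.315, -2.124, 0.0]
ft_force: [0.1, 0.0, -0.1]
width: 17.9
```

Request:
move_arm:
  motion:
    - [0,0,-1,0,0,0,18]
    - [0,0,-1.5,0,0,0,18]

```text
t: 11.25
ee_pos: [478.5, 343.5, -17.6]
orientation: [2.315, 2.124, -0.0]
ft_force: [-3.0, -1.4, 10.7]
width: 17.9
```

Request:
move_arm:
  motion:
    - [0,0,-1,0,0,0,18]
    - [0,0,-1.5,0,0,0,18]

```text
t: 11.42
ee_pos: [478.5, 343.5, -17.8]
orientation: [2.315, 2.124, 0.0]
ft_force: [-5.6, -4.3, 23.3]
width: 17.7
```

Request:
move_arm:
  motion:
    - [0,0,-1,0,0,0,18]
    - [0,0,-1.5,0,0,0,18]

```text
t: 11.58
ee_pos: [478.6, 343.5, -17.9]
orientation: [2.315, 2.124, 0.0]
ft_force: [-9.2, -7.3, 38.0]
width: 17.9
```

Request:
move_arm:
  motion:
    - [0,0,3,0,0,0,18]
    - [0,0,5,0,0,0,50]
    - [0,0,5,0,0,0,50]
    - [0,0,5,0,0,0,50]
    - [0,0,5,0,0,0,50]

```text
t: 12.0
ee_pos: [478.2, 343.3, -16.4]
orientation: [-2.315, -2.124, 0.001]
ft_force: [1.2, 0.6, -0.3]
width: 41.0
```

Request:
move_arm:
  motion:
    - [0,0,-1,0,0,0,50]
    - [0,0,-2,0,0,0,50]
    - [0,0,-3,0,0,0,50]
    - [0,0,-4,0,0,0,50]
    - [0,0,-5,0,0,0,50]

```text
t: 12.42
ee_pos: [478.4, 343.3, -21.2]
orientation: [-2.315, -2.124, 0.0]
ft_force: [0.0, -0.1, 0.6]
width: 50.0
```

Request:
move_arm:
  motion:
    - [0,0,-1,0,0,0,50]
    - [0,0,-1,0,0,0,50]

```text
t: 12.58
ee_pos: [478.3, 343.3, -22.2]
orientation: [-2.315, -2.124, 0.001]
ft_force: [0.2, 0.4, 0.2]
width: 50.2
```

Request:
move_arm:
  motion:
    - [0,0,-1,0,0,0,50]
    - [0,0,-1,0,0,0,50]

```text
t: 12.75
ee_pos: [478.3, 343.4, -23.1]
orientation: [-2.315, -2.124, 0.0]
ft_force: [-0.2, -0.2, -0.4]
width: 50.1
```

Request:
move_arm:
  motion:
    - [0,0,0,0,0,0,35]
    - [0,0,0,0,0,0,15]
    - [0,0,0,0,0,0,15]
    - [0,0,0,0,0,0,15]
    - [0,0,0,0,0,0,15]

```text
t: 13.17
ee_pos: [478.4, 343.4, -22.9]
orientation: [-2.315, -2.124, -0.0]
ft_force: [0.1, -0.4, -0.7]
width: 21.8
```

Request:
move_arm:
  motion:
    - [0,0,0,0,0,0,15]
    - [0,0,0,0,0,0,15]

```text
t: 13.33
ee_pos: [478.5, 343.4, -22.9]
orientation: [2.315, 2.124, 0.0]
ft_force: [0.4, 0.3, 0.9]
width: 21.3
```

Request:
move_arm:
  motion:
    - [0,0,5,0,0,0,15]
    - [0,0,20,0,0,0,15]
    - [0,0,40,0,0,0,15]
    - [0,0,60,0,0,0,15]
    - [0,0,80,0,0,0,15]

```text
t: 13.75
ee_pos: [477.8, 343.0, 57.7]
orientation: [-2.315, -2.124, 0.002]
ft_force: [0.3, 0.1, -2.3]
width: 21.7
```

```bash
cat > sp.py <<'E'
from st import *
def look(zc):
    T,p,y=avg(2);S=get_image('scene')
    for im in(T,S):
        for n in('spanner_jaw','spanner_grip'):
            m=mark_of(im,n)
            if m:print(n,m[0]['p'],m[0]['location'],atz(im,*m[0]['location'],zc)[:2])
    return T,S
E
python3 -c "
from sp import *
look(84+2)"
```

```text
t 13.85 tcp [480.056 344.536  60.746] sd [0.094 0.072 0.771] yaw 1.4849018222166506 w 21.663488479941137 0.16455647051839328 F [ 0.491  0.302 -1.225] M [ 0.055  0.008 -0.029]
spanner_jaw 0.88 [193.6, 188.1] [604.889 332.19 ]
spanner_grip 0.96 [242.0, 176.7] [471.179 352.522]
spanner_jaw 0.67 [139.1, 216.0] [617.914 326.036]
spanner_grip 0.91 [168.2, 176.7] [468.462 344.577]
```

Request:
move_arm:
  motion:
    - [1.4,-21,0,0,0,-0.1,15]
    - [2.8,-42,0,0,0,-0.2,15]
    - [4.2,-63,0,0,0,-0.3,15]
    - [5.6,-84,0,0,0,-0.4,15]
    - [7,-105,0,0,0,-0.5,15]

```text
t: 14.52
ee_pos: [484.5, 237.2, 55.8]
orientation: [-2.772, -1.479, 0.004]
ft_force: [0.7, -0.0, -2.1]
width: 21.7
```

Request:
move_arm:
  motion:
    - [1.4,-21,0,0,0,-0.1,15]
    - [2.8,-42,0,0,0,-0.2,15]
    - [4.2,-63,0,0,0,-0.3,15]
    - [5.6,-84,0,0,0,-0.4,15]
    - [7,-105,0,0,0,-0.5,15]

```text
t: 14.93
ee_pos: [491.6, 132.2, 55.9]
orientation: [-3.051, -0.747, 0.003]
ft_force: [-0.4, 0.3, -2.6]
width: 21.8
```

Request:
move_arm:
  motion:
    - [1.4,-18,0,0,0,-0.11,15]
    - [2.8,-36,0,0,0,-0.22,15]
    - [4.2,-54,0,0,0,-0.33,15]
    - [5.6,-72,0,0,0,-0.44,15]
    - [7,-85,0,0,0,-0.54,15]

```text
t: 15.35
ee_pos: [498.6, 47.0, 55.9]
orientation: [3.14, -0.096, -0.003]
ft_force: [-0.7, 0.2, -3.2]
width: 21.8
```

Request:
move_arm:
  motion:
    - [0,0,0,0,0,0,15]
    - [0,0,0,0,0,0,15]

```text
t: 15.52
ee_pos: [498.9, 47.9, 56.2]
orientation: [3.14, -0.085, -0.002]
ft_force: [-0.5, -0.7, -2.1]
width: 21.6
```

```bash
python3 -c "
from sp import *
look(84+2)"
```

```text
t 15.62 tcp [498.959  48.639  56.424] sd [0.035 0.162 0.071] yaw -0.05301381465041197 w 21.3806354909094 0.012734091438650452 F [ 0.963  0.142 -2.286] M [0.006 0.096 0.001]
spanner_jaw 0.81 [229.8, 311.9] [493.981 -87.733]
spanner_grip 0.79 [201.5, 265.1] [504.676  65.985]
```

Request:
move_arm:
  motion:
    - [0.5,-13,0,0,0,-0.002,15]
    - [1,-26,-5,0,0,-0.002,15]
    - [1,-26,-15,0,0,-0.002,15]
    - [1,-26,-25,0,0,-0.002,15]
    - [1,-26,-34,0,0,-0.002,15]

```text
t: 16.28
ee_pos: [500.1, 22.8, 22.1]
orientation: [-3.14, 0.089, 0.001]
ft_force: [-0.1, -0.5, -3.0]
width: 21.3
```

Request:
move_arm:
  motion:
    - [0,0,0,0,0,0,15]
    - [0,0,0,0,0,0,15]
    - [0,0,0,0,0,0,15]

```text
t: 16.53
ee_pos: [500.3, 22.8, 22.9]
orientation: [-3.14, 0.089, 0.001]
ft_force: [0.6, 0.8, -2.6]
width: 21.6
```

```bash
python3 -c "
from sp import *
T,S=look(50)
a=cv2.resize(T['color'][204:264,290:380,::-1],None,fx=6,fy=6,interpolation=cv2.INTER_CUBIC)
b=cv2.resize(S['color'][210:272,280:370,::-1],None,fx=6,fy=6,interpolation=cv2.INTER_CUBIC)
c=np.zeros((590,800,3),np.uint8);
a=cv2.resize(T['color'][209:259,300:380,::-1],None,fx=9.9,fy=5.8,interpolation=cv2.INTER_CUBIC)
a=cv2.resize(T['color'][215:257,310:375,::-1],None,fx=7,fy=7,interpolation=cv2.INTER_CUBIC)
b=cv2.resize(S['color'][215:264,290:355,::-1],None,fx=6,fy=6,interpolation=cv2.INTER_CUBIC)
c[:a.shape[0],:a.shape[1]]=a;c[296:296+b.shape[0],:b.shape[1]]=b
cv2.imwrite('pics/n1.png',c)"
```

```text
t 16.63 tcp [500.623  22.713  23.23 ] sd [0.057 0.031 0.084] yaw -0.05653640262615834 w 21.664428408564937 0.19887146830153135 F [ 0.464 -0.449 -1.98 ] M [0.015 0.042 0.008]
spanner_jaw 0.76 [238.4, 348.0] [ 490.102 -113.687]
spanner_grip 0.58 [237.3, 360.5] [ 493.648 -148.914]
spanner_jaw 0.63 [244.4, 319.4] [ 487.021 -115.1  ]
spanner_grip 0.87 [214.5, 274.9] [504.279  36.478]
```

View pics/n1.png

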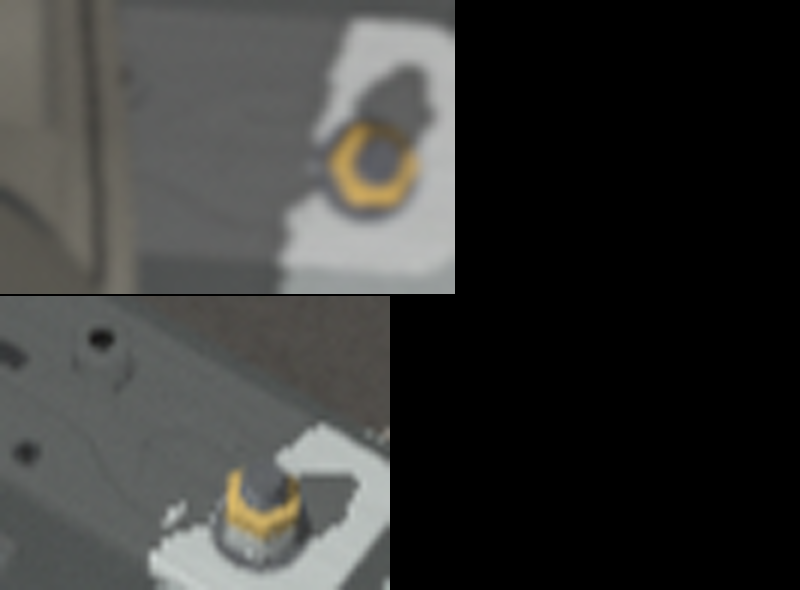

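Picture 11 of 12: the nut and stud are clear in both crops, and the spanner head shows only faintly in shadow at the left. I'll fit the head by differencing against the starting images.

```bash
cat > match.py <<'E'
from st import *
def model():  # outline pts in spanner frame, origin jaw, x ahead
    th=np.linspace(np.pi/2,1.5*np.pi,20)
    head=[]
    head+= [(16,15.75),(-3.25,15.75)]
    head+=[( -3.25+15.75*np.cos(a),15.75*np.sin(a)) for a in th]
    head+=[(-3.25,-15.75),(16,-15.75),(16,-25),(5,-29),(-15,-27),(-40,-14),(-55,-11),(-95,-11),(-95,11),(-55,11),(-40,14),(-15,27),(5,29),(16,25)]
    return np.array(head)
def edges(im):
    g=cv2.cvtColor(im['color'],cv2.COLOR_RGB2GRAY).astype(np.float32)
    g=cv2.resize(g,None,fx=6,fy=6,interpolation=cv2.INTER_CUBIC)
    g=cv2.GaussianBlur(g,(0,0),3); return g
def scan(im,ref,z,j0,yaw,rng=range(-8,9)):
    A=edges(im);B=cv2.resize(cv2.GaussianBlur(cv2.cvtColor(ref,cv2.COLOR_BGR2GRAY).astype(np.float32),(0,0),.5),None,fx=6,fy=6,interpolation=cv2.INTER_CUBIC)
    D=np.minimum(np.abs(A-B),12);D=cv2.GaussianBlur(D,(0,0),2)
    P=model();c,s=np.cos(yaw),np.sin(yaw);res=[]
    for dx in rng:
        for dy in rng:
            W=P@np.array([[c,s],[-s,c]])+j0+[dx,dy]
            q=np.array([proj(im,np.array([*w,z])) for w in W])*6+2.5
            m=np.zeros(D.shape,np.uint8);cv2.fillPoly(m,[q.round().astype(np.int32)],1)
            k=cv2.dilate(m,np.ones((13,13)))-m
            res.append((D[m>0].mean()-D[k>0].mean(),dx,dy))
    res.sort(reverse=True);return res[:6]
E
python3 - <<'E'
from match import *
T=get_image('top');S=get_image('scene')
j0=np.array([493.0,-112.1]);yaw=-np.pi/2-.0555
print(scan(T,cv2.imread('pics/t0.png'),49,j0,yaw));print(scan(S,cv2.imread('pics/s0.png'),49,j0,yaw))
E
```

```text
[(np.float32(0.2681148), 8, 7), (np.float32(0.25514364), 8, 6), (np.float32(0.24148154), 8, 8), (np.float32(0.20372868), 8, 5), (np.float32(0.17658424), 8, 4), (np.float32(0.16780448), 8, -2)]
[(np.float32(0.13980532), 8, -3), (np.float32(0.12649894), 8, -2), (np.float32(0.10591078), 8, -4), (np.float32(0.099439144), 8, -1), (np.float32(0.06473374), 8, 0), (np.float32(0.02908039), 8, -5)]
```

Request:
move_arm:
  motion:
    - [0,0,-3,0,0,0,15]
    - [0,0,-6,0,0,0,15]
    - [0,0,-8,0,0,0,15]
    - [0,0,-8,0,0,0,15]

```text
t: 17.32
ee_pos: [499.9, 22.4, 14.4]
orientation: [3.14, -0.09, -0.002]
ft_force: [-0.5, 0.1, -2.6]
width: 21.5
```

Request:
move_arm:
  motion:
    - [0,0,-0.7,0,0,0,15]
    - [0,0,-0.7,0,0,0,15]

```text
t: 17.48
ee_pos: [500.3, 22.4, 14.2]
orientation: [3.14, -0.09, -0.0]
ft_force: [0.1, -0.7, -2.4]
width: 21.9
```

Request:
move_arm:
  motion:
    - [0,0,-0.7,0,0,0,15]
    - [0,0,-0.7,0,0,0,15]

```text
t: 17.65
ee_pos: [500.4, 22.4, 13.6]
orientation: [-3.14, 0.09, 0.0]
ft_force: [-1.2, 1.0, -2.0]
width: 21.7
```

```bash
python3 -c "
from st import *
st();avg(2)"
```

```text
t 17.65 tcp [500.4    22.393  13.64 ] yawx -0.05707076362047095 tz [-0.  0. -1.] q [0.021 0.546 1.999 0.    0.597 0.078] F [-1.187  1.034 -2.049] M [ 0.007  0.054 -0.04 ] w 21.65
t 17.75 tcp [500.421  22.4    13.693] sd [0.014 0.001 0.011] yaw -0.056998288621684975 w 21.74216938690583 0.26357252142099874 F [-0.229 -0.333 -2.18 ] M [-0.041  0.08  -0.002]
```

Request:
move_arm:
  motion:
    - [0,0,-0.5,0,0,0,15]
    - [0,0,-0.5,0,0,0,15]

```text
t: 17.92
ee_pos: [500.4, 22.4, 13.2]
orientation: [3.14, -0.089, 0.0]
ft_force: [-0.4, 0.5, -1.3]
width: 21.4
```

Request:
move_arm:
  motion:
    - [0,0,-0.5,0,0,0,15]
    - [0,0,-0.5,0,0,0,15]

```text
t: 18.08
ee_pos: [500.4, 22.4, 13.1]
orientation: [-3.14, 0.09, -0.0]
ft_force: [-1.2, -0.6, 4.3]
width: 21.6
```

Request:
move_arm:
  motion:
    - [0,0,-0.5,0,0,0,15]
    - [0,0,-0.5,0,0,0,15]

```text
t: 18.25
ee_pos: [500.5, 22.4, 13.0]
orientation: [3.14, -0.09, 0.0]
ft_force: [-3.2, 0.6, 11.7]
width: 21.6
```

Request:
move_arm:
  motion:
    - [0,0,0.7,0,0,0,15]
    - [-0.1,-2,0.7,0,0,0,15]
    - [-0.2,-4,0.7,0,0,0,15]
    - [-0.3,-6,0.7,0,0,0,15]
    - [-0.3,-6,0.7,0,0,0,15]

```text
t: 18.67
ee_pos: [500.6, 16.2, 13.1]
orientation: [-3.14, 0.09, -0.001]
ft_force: [-0.1, 1.1, 4.3]
width: 21.7
```

Request:
move_arm:
  motion:
    - [0,-1,0,0,0,0,15]
    - [-0.1,-2,0,0,0,0,15]
    - [-0.1,-2,0,0,0,0,15]

```text
t: 18.92
ee_pos: [500.4, 14.4, 13.0]
orientation: [-3.14, 0.09, -0.001]
ft_force: [0.9, 3.7, 5.1]
width: 21.5
```

Request:
move_arm:
  motion:
    - [0,-1,0,0,0,0,15]
    - [-0.1,-2,0,0,0,0,15]
    - [-0.1,-2,0,0,0,0,15]

```text
t: 19.17
ee_pos: [500.3, 12.5, 13.1]
orientation: [-3.14, 0.09, -0.001]
ft_force: [0.6, 4.8, 5.1]
width: 21.5
```

```bash
python3 -c "
from st import *
st()"
```

```text
t 19.17 tcp [500.301  12.458  13.056] yawx -0.057031732692930805 tz [ 0.001  0.    -1.   ] q [0.001 0.546 2.    0.    0.594 0.058] F [0.574 4.818 5.139] M [ 0.6   -0.016  0.005] w 21.48
```

Request:
move_arm:
  motion:
    - [0,0,0.3,0,0,0,15]
    - [-0.1,-2,0.3,0,0,0,15]
    - [-0.1,-2,0.3,0,0,0,15]

```text
t: 19.42
ee_pos: [499.7, 10.2, 13.1]
orientation: [3.14, -0.09, -0.0]
ft_force: [-0.0, 1.2, 2.7]
width: 21.5
```

Request:
move_arm:
  motion:
    - [0,-1,0,0,0,0,15]
    - [-0.1,-2,0,0,0,0,15]
    - [-0.1,-2,0,0,0,0,15]

```text
t: 19.67
ee_pos: [499.5, 8.2, 13.1]
orientation: [3.14, -0.09, -0.001]
ft_force: [0.6, 2.1, 2.8]
width: 21.8
```

Request:
move_arm:
  motion:
    - [0,-1,0,0,0,0,15]
    - [-0.1,-2,0,0,0,0,15]
    - [-0.1,-2,0,0,0,0,15]

```text
t: 19.92
ee_pos: [499.4, 6.2, 13.1]
orientation: [3.14, -0.089, -0.0]
ft_force: [0.8, 1.3, 1.1]
width: 21.7
```

```bash
python3 -c "
from st import *
st()"
```

```text
t 19.92 tcp [499.441   6.193  13.074] yawx -0.056978616052488607 tz [-0. -0. -1.] q [-0.011  0.545  2.002 -0.     0.595  0.046] F [0.754 1.261 1.108] M [ 0.189  0.054 -0.025] w 21.66
```

Request:
move_arm:
  motion:
    - [0,-1,0,0,0,0,15]
    - [-0.1,-2,0,0,0,0,15]
    - [-0.1,-2,0,0,0,0,15]

```text
t: 20.17
ee_pos: [499.4, 4.2, 13.1]
orientation: [3.14, -0.09, -0.0]
ft_force: [-0.3, 0.7, 1.1]
width: 21.6
```

Request:
move_arm:
  motion:
    - [0,-1,0,0,0,0,15]
    - [-0.1,-2,0,0,0,0,15]
    - [-0.1,-2,0,0,0,0,15]

```text
t: 20.42
ee_pos: [499.3, 2.2, 13.1]
orientation: [3.14, -0.09, -0.0]
ft_force: [0.2, -1.0, -0.2]
width: 21.6
```

Request:
move_arm:
  motion:
    - [0,-1,0,0,0,0,15]
    - [-0.1,-2,0,0,0,0,15]
    - [-0.1,-2,0,0,0,0,15]

```text
t: 20.67
ee_pos: [499.2, 0.2, 13.1]
orientation: [3.14, -0.089, -0.0]
ft_force: [0.4, 0.3, -0.2]
width: 21.7
```

```bash
python3 -c "
from st import *
st()"
```

```text
t 20.67 tcp [499.188   0.169  13.09 ] yawx -0.05694457906127623 tz [-0. -0. -1.] q [-0.023  0.545  2.003 -0.     0.594  0.034] F [ 0.388  0.298 -0.207] M [-0.084  0.02   0.013] w 21.68
```

Request:
move_arm:
  motion:
    - [0,-1,0,0,0,0,15]
    - [-0.1,-2,0,0,0,0,15]
    - [-0.2,-3,0,0,0,0,15]
    - [-0.2,-3,0,0,0,0,15]

```text
t: 21.0
ee_pos: [499.0, -2.8, 13.1]
orientation: [3.14, -0.09, -0.0]
ft_force: [-0.4, -1.4, -1.9]
width: 21.5
```

Request:
move_arm:
  motion:
    - [0,-1,0,0,0,0,15]
    - [-0.1,-2,0,0,0,0,15]
    - [-0.2,-3,0,0,0,0,15]
    - [-0.2,-3,0,0,0,0,15]

```text
t: 21.33
ee_pos: [498.8, -5.8, 13.1]
orientation: [3.14, -0.09, -0.0]
ft_force: [1.1, -0.6, -1.9]
width: 21.5
```

Request:
move_arm:
  motion:
    - [0,-1,0,0,0,0,15]
    - [-0.1,-2,0,0,0,0,15]
    - [-0.1,-2,0,0,0,0,15]

```text
t: 21.58
ee_pos: [498.8, -7.8, 13.1]
orientation: [3.14, -0.09, -0.0]
ft_force: [-0.5, -0.2, -0.7]
width: 21.6
```

```bash
python3 -c "
from sp import *
look(42)
st()"
```

```text
t 21.68 tcp [498.764  -7.716  13.141] sd [0.008 0.012 0.008] yaw -0.0570579987713402 w 21.589717551241197 0.056809831653573895 F [-0.487  0.094 -1.647] M [-0.146  0.043 -0.052]
spanner_jaw 0.76 [240.4, 356.2] [ 485.472 -137.666]
spanner_grip 0.29 [237.3, 363.6] [ 494.507 -158.756]
spanner_jaw 0.82 [251.4, 329.7] [ 487.532 -145.98 ]
spanner_grip 0.96 [218.0, 282.0] [509.547  17.363]
t 21.93 tcp [498.823  -7.578  13.179] yawx -0.05691998699924942 tz [ 0. -0. -1.] q [-0.039  0.545  2.003 -0.     0.594  0.018] F [-0.185  0.203 -1.77 ] M [-0.148  0.051  0.039] w 21.38
```

Request:
move_arm:
  motion:
    - [0,-1,0,0,0,0,15]
    - [-0.1,-2,0,0,0,0,15]
    - [-0.2,-3,0,0,0,0,15]
    - [-0.2,-4,0,0,0,0,15]
    - [-0.2,-4,0,0,0,0,15]

```text
t: 22.35
ee_pos: [498.6, -11.8, 13.1]
orientation: [3.14, -0.09, -0.0]
ft_force: [0.5, 0.2, -1.5]
width: 21.4
```

Request:
move_arm:
  motion:
    - [0,-1,0,0,0,0,15]
    - [-0.1,-2,0,0,0,0,15]
    - [-0.2,-3,0,0,0,0,15]
    - [-0.2,-4,0,0,0,0,15]
    - [-0.2,-4,0,0,0,0,15]

```text
t: 22.77
ee_pos: [498.4, -15.8, 13.2]
orientation: [3.14, -0.09, -0.0]
ft_force: [0.8, -0.1, -1.4]
width: 21.4
```

Request:
move_arm:
  motion:
    - [0,-1,0,0,0,0,15]
    - [-0.1,-2,0,0,0,0,15]
    - [-0.1,-2,0,0,0,0,15]

```text
t: 23.02
ee_pos: [498.3, -17.8, 13.2]
orientation: [3.14, -0.09, 0.0]
ft_force: [-0.2, 0.2, -1.6]
width: 21.5
```

```bash
python3 -c "
from st import *
st()"
```

```text
t 23.02 tcp [498.298 -17.756  13.162] yawx -0.05702961874081593 tz [ 0. -0. -1.] q [-0.059  0.544  2.004 -0.     0.593 -0.002] F [-0.193  0.207 -1.555] M [-0.136  0.046  0.031] w 21.47
```

Request:
move_arm:
  motion:
    - [0,-1,0,0,0,0,15]
    - [-0.1,-2,0,0,0,0,15]
    - [-0.1,-2,0,0,0,0,15]

```text
t: 23.27
ee_pos: [498.2, -19.7, 13.2]
orientation: [3.14, -0.09, -0.0]
ft_force: [0.1, -0.5, -1.5]
width: 21.4
```

Request:
move_arm:
  motion:
    - [0,-1,0,0,0,0,15]
    - [-0.1,-1.5,0,0,0,0,15]
    - [-0.1,-1.5,0,0,0,0,15]

```text
t: 23.52
ee_pos: [498.1, -20.8, 13.2]
orientation: [-3.14, 0.09, -0.0]
ft_force: [-0.2, 5.2, -1.3]
width: 21.4
```

Request:
move_arm:
  motion:
    - [0,-1,0,0,0,0,15]
    - [-0.1,-1.5,0,0,0,0,15]
    - [-0.1,-1.5,0,0,0,0,15]

```text
t: 23.77
ee_pos: [498.1, -21.2, 13.2]
orientation: [-3.139, 0.091, -0.0]
ft_force: [0.6, 13.4, -1.1]
width: 21.4
```

```bash
python3 -c "
from st import *
st()"
```

```text
t 23.77 tcp [498.125 -21.206  13.192] yawx -0.05791908934616087 tz [ 0.     0.002 -1.   ] q [-0.068  0.544  2.004  0.003  0.593 -0.012] F [ 0.604 13.423 -1.128] M [ 2.226 -0.109  0.033] w 21.42
```

Request:
move_arm:
  motion:
    - [0.1,2,0,0,0,0,15]
    - [0.2,4,0,0,0,0,15]
    - [0.2,4,-0.2,0,0,0,15]
    - [0.2,4,-0.2,0,0,0,15]

```text
t: 24.1
ee_pos: [498.3, -18.6, 13.1]
orientation: [3.14, -0.089, 0.0]
ft_force: [-1.0, 2.9, 1.2]
width: 21.4
```

```bash
python3 -c "
from st import *
st()"
```

```text
t 24.1 tcp [498.283 -18.552  13.102] yawx -0.05685718775223196 tz [ 0. -0. -1.] q [-0.061  0.545  2.004  0.     0.593 -0.004] F [-1.001  2.886  1.176] M [ 0.257  0.127 -0.031] w 21.37
```

Request:
move_arm:
  motion:
    - [0,0,0,0,0,0,26]
    - [0,0,0,0,0,0,32]
    - [0,0,0,0,0,0,45]
    - [0,0,0,0,0,0,45]
    - [0,0,0,0,0,0,45]

```text
t: 24.52
ee_pos: [498.2, -18.7, 13.0]
orientation: [3.14, -0.09, 0.0]
ft_force: [-0.1, 0.5, -0.3]
width: 44.5
```

Request:
move_arm:
  motion:
    - [0,0,8,0,0,0,45]
    - [0,0,20,0,0,0,45]
    - [0,0,40,0,0,0,45]
    - [0,0,60,0,0,0,45]
    - [0,0,75,0,0,0,45]

```text
t: 24.93
ee_pos: [498.6, -18.7, 89.8]
orientation: [3.14, -0.089, 0.002]
ft_force: [0.6, 0.5, 0.8]
width: 44.9
```

```bash
python3 -c "
from sp import *
look(40);st()"
```

```text
t 25.03 tcp [500.181 -18.744  91.28 ] sd [0.065 0.013 0.712] yaw -0.057004554813146494 w 45.017912348703966 0.030200587560962333 F [0.96  0.228 0.461] M [-0.019  0.033 -0.016]
spanner_jaw 0.63 [240.9, 362.2] [ 484.448 -154.923]
spanner_jaw 0.88 [254.0, 333.9] [ 487.698 -158.488]
spanner_grip 0.58 [224.7, 287.4] [500.124  -6.52 ]
t 25.28 tcp [497.398 -18.568  87.041] yawx -0.057001467245850396 tz [-0.002  0.    -1.   ] q [-0.061  0.408  1.981 -0.     0.755 -0.004] F [-0.947 -0.201 -0.824] M [-0.046  0.056 -0.03 ] w 45.3
```

Request:
move_arm:
  motion:
    - [-1,-15,0,0,0,0.105,48]
    - [-2,-30,0,0,0,0.21,48]
    - [-3,-45,0,0,0,0.315,48]
    - [-3.5,-60,0,0,0,0.42,48]
    - [-4,-75,0,0,0,0.525,48]

```text
t: 25.7
ee_pos: [493.4, -94.1, 86.9]
orientation: [-3.053, -0.736, 0.003]
ft_force: [0.1, -0.7, -0.4]
width: 48.0
```

Request:
move_arm:
  motion:
    - [-1,-15,0,0,0,0.105,48]
    - [-2,-30,0,0,0,0.21,48]
    - [-3,-45,0,0,0,0.315,48]
    - [-3.5,-55,0,0,0,0.42,48]
    - [-3.8,-60,0,0,0,0.525,48]

```text
t: 26.12
ee_pos: [489.7, -154.6, 86.9]
orientation: [-2.758, -1.502, 0.002]
ft_force: [0.7, -0.1, -0.1]
width: 48.0
```

Request:
move_arm:
  motion:
    - [0,0,0,0,0,0,48]
    - [0,0,0,0,0,0,48]
    - [0,0,0,0,0,0,48]

```text
t: 26.37
ee_pos: [490.0, -153.2, 87.3]
orientation: [-2.764, -1.492, 0.001]
ft_force: [0.2, -0.3, 0.2]
width: 47.9
```

```bash
python3 -c "
from sp import *
look(40);st()"
```

```text
t 26.47 tcp [ 490.141 -153.08    87.569] sd [0.046 0.013 0.047] yaw 0.9912089463113954 w 48.00999493180292 0.018292656367549398 F [-0.212  0.479  0.064] M [-0.057 -0.021  0.011]
spanner_grip 0.84 [235.6, 311.7] [497.596 -11.552]
spanner_jaw 0.8 [253.5, 333.1] [ 487.892 -155.992]
spanner_grip 0.75 [221.9, 287.4] [507.772  -1.338]
t 26.72 tcp [ 490.461 -153.33    87.999] yawx 0.9929338632040615 tz [ 0. -0. -1.] q [-0.326  0.424  1.947  0.     0.77  -1.319] F [-0.377  0.686 -0.076] M [-0.008 -0.01   0.003] w 48.29
```

Now I go down around the jam nut. The final reported z will be about 28.9, which puts the tips at about 54.4.

Request:
move_arm:
  motion:
    - [0,-0.2,-15,0,0,0,48]
    - [0,-0.2,-30,0,0,0,48]
    - [0,-0.2,-42,0,0,0,48]
    - [0,-0.2,-50,0,0,0,48]
    - [0,-0.2,-50,0,0,0,48]

```text
t: 27.13
ee_pos: [489.4, -153.4, 36.6]
orientation: [-2.761, -1.495, 0.003]
ft_force: [-0.7, -0.1, 0.5]
width: 47.9
```

Request:
move_arm:
  motion:
    - [0,0,-3,0,0,0,48]
    - [0,0,-6,0,0,0,48]
    - [0,0,-8.7,0,0,0,48]
    - [0,0,-8.7,0,0,0,48]

```text
t: 27.47
ee_pos: [490.5, -153.8, 29.2]
orientation: [2.762, 1.496, 0.0]
ft_force: [-0.1, 0.5, -0.7]
width: 48.1
```

```bash
python3 -c "
from st import *
st()"
```

```text
t 27.47 tcp [ 490.454 -153.793   29.23 ] yawx 0.9930039959198012 tz [ 0. -0. -1.] q [-0.327  0.528  1.967  0.     0.646 -1.32 ] F [-0.075  0.513 -0.722] M [-0.031  0.006 -0.004] w 48.14
```

Request:
move_arm:
  motion:
    - [0,0,0,0,0,0,40]
    - [0,0,0,0,0,0,34]
    - [0,0,0,0,0,0,31]
    - [0,0,0,0,0,0,29]
    - [0,0,0,0,0,0,28]

```text
t: 27.88
ee_pos: [490.2, -154.1, 29.4]
orientation: [2.762, 1.497, -0.001]
ft_force: [-1.8, -3.2, 2.7]
width: 29.7
```

```bash
python3 -c "
from st import *
st();avg(2)"
```

```text
t 27.88 tcp [ 490.218 -154.104   29.446] yawx 0.9932900584223056 tz [-0. -0. -1.] q [-0.327  0.528  1.967 -0.001  0.646 -1.32 ] F [-1.786 -3.227  2.693] M [-0.576  0.341  0.043] w 29.67
t 27.98 tcp [ 490.246 -154.087   29.448] sd [0.008 0.011 0.019] yaw 0.993120200127524 w 29.58510164817472 0.43026186967243873 F [-1.75  -3.412  3.428] M [-0.605  0.43   0.049]
```

Request:
move_arm:
  motion:
    - [-0.2,-0.3,0,0,0,0,26]
    - [-0.2,-0.3,0,0,0,-0.03,26]
    - [-0.2,-0.3,0,0,0,-0.07,26]
    - [-0.2,-0.3,-0.1,0,0,-0.11,26]

```text
t: 28.32
ee_pos: [490.2, -154.1, 29.3]
orientation: [2.842, 1.339, 0.0]
ft_force: [-2.2, -1.9, 5.2]
width: 30.2
```

```bash
python3 -c "
from st import *
st()"
```

```text
t 28.32 tcp [ 490.242 -154.119   29.321] yawx 0.8809627615510357 tz [ 0.  0. -1.] q [-0.328  0.528  1.968  0.     0.646 -1.209] F [-2.218 -1.904  5.193] M [-0.329  0.379  0.071] w 30.17
```

Request:
move_arm:
  motion:
    - [0,0,0,0,0,-0.04,26]
    - [0,0,0,0,0,-0.08,26]
    - [0,0,0,0,0,-0.12,26]
    - [0,0,-0.1,0,0,-0.15,26]

```text
t: 28.65
ee_pos: [490.3, -154.1, 29.3]
orientation: [2.934, 1.123, 0.0]
ft_force: [-1.7, -1.4, 5.3]
width: 29.7
```

```bash
python3 -c "
from st import *
st()"
```

```text
t 28.65 tcp [ 490.305 -154.128   29.272] yawx 0.730979394128698 tz [ 0. -0. -1.] q [-0.328  0.528  1.968  0.     0.645 -1.059] F [-1.713 -1.374  5.269] M [-0.285  0.345  0.022] w 29.73
```

Request:
move_arm:
  motion:
    - [0,0,0,0,0,-0.04,26]
    - [0,0,0,0,0,-0.08,26]
    - [0,0,0,0,0,-0.12,26]
    - [0,0,0,0,0,-0.15,26]

```text
t: 28.98
ee_pos: [490.3, -154.1, 29.3]
orientation: [3.01, 0.9, 0.0]
ft_force: [-1.7, -1.4, 2.5]
width: 29.9
```

```bash
python3 -c "
from st import *
st()"
```

```text
t 28.98 tcp [ 490.315 -154.105   29.25 ] yawx 0.5809598593435739 tz [ 0. -0. -1.] q [-0.328  0.528  1.968  0.     0.645 -0.909] F [-1.701 -1.358  2.519] M [-0.28   0.322  0.002] w 29.95
```

Request:
move_arm:
  motion:
    - [0,0,0,0,0,-0.04,26]
    - [0,0,0,0,0,-0.08,26]
    - [0,0,0,0,0,-0.12,26]
    - [0,0,0,0,0,-0.15,26]

```text
t: 29.32
ee_pos: [490.3, -154.1, 29.2]
orientation: [3.069, 0.672, 0.0]
ft_force: [-1.9, -1.8, 3.1]
width: 29.4
```

```bash
python3 -c "
from st import *
st()"
```

```text
t 29.32 tcp [ 490.331 -154.098   29.211] yawx 0.43092600799082353 tz [ 0.  0. -1.] q [-0.328  0.528  1.968  0.     0.645 -0.759] F [-1.913 -1.77   3.117] M [-0.308  0.289  0.05 ] w 29.37
```

Request:
move_arm:
  motion:
    - [0,0,0,0,0,-0.04,26]
    - [0,0,0,0,0,-0.08,26]
    - [0,0,0,0,0,-0.12,26]
    - [0,0,0,0,0,-0.15,26]

```text
t: 29.65
ee_pos: [490.4, -154.1, 29.2]
orientation: [3.111, 0.44, 0.001]
ft_force: [-1.8, -1.7, 2.3]
width: 29.5
```

```bash
python3 -c "
from st import *
st()"
```

```text
t 29.65 tcp [ 490.369 -154.076   29.184] yawx 0.28088755816651806 tz [ 0.  0. -1.] q [-0.328  0.528  1.968  0.     0.645 -0.609] F [-1.822 -1.699  2.292] M [-0.396  0.232  0.062] w 29.54
```

Request:
move_arm:
  motion:
    - [0,0,0,0,0,-0.04,26]
    - [0,0,0,0,0,-0.08,26]
    - [0,0,0,0,0,-0.12,26]
    - [0,0,0,0,0,-0.15,26]

```text
t: 29.98
ee_pos: [490.4, -154.1, 29.1]
orientation: [3.135, 0.206, 0.001]
ft_force: [-0.5, -1.1, 1.7]
width: 29.6
```

```bash
python3 -c "
from st import *
st()"
```

```text
t 29.98 tcp [ 490.375 -154.081   29.144] yawx 0.13093635693703873 tz [ 0. -0. -1.] q [-0.328  0.529  1.968  0.     0.645 -0.459] F [-0.455 -1.099  1.674] M [-0.351  0.221  0.064] w 29.62
```

Request:
move_arm:
  motion:
    - [0,0,0,0,0,-0.04,26]
    - [0,0,0,0,0,-0.08,26]
    - [0,0,0,0,0,-0.12,26]
    - [0,0,0,0,0,-0.15,26]

```text
t: 30.32
ee_pos: [490.4, -154.1, 29.1]
orientation: [-3.141, 0.03, -0.001]
ft_force: [-1.5, -1.3, 0.8]
width: 29.7
```

```bash
python3 -c "
from st import *
st()"
```

```text
t 30.32 tcp [ 490.383 -154.083   29.079] yawx -0.019073675131016918 tz [ 0.  0. -1.] q [-0.328  0.529  1.968  0.     0.645 -0.309] F [-1.484 -1.287  0.791] M [-0.306  0.201  0.059] w 29.69
```

Request:
move_arm:
  motion:
    - [0,0,0,0,0,-0.04,26]
    - [0,0,0,0,0,-0.08,26]
    - [0,0,0,0,0,-0.12,26]
    - [0,0,0,0,0,-0.15,26]

```text
t: 30.65
ee_pos: [490.4, -154.1, 29.1]
orientation: [-3.13, 0.265, -0.001]
ft_force: [-0.7, -1.8, 0.8]
width: 29.6
```

```bash
python3 -c "
from st import *
st()"
```

```text
t 30.65 tcp [ 490.427 -154.09    29.057] yawx -0.16909846462811962 tz [ 0. -0. -1.] q [-0.328  0.529  1.968  0.     0.645 -0.159] F [-0.688 -1.831  0.812] M [-0.374  0.121 -0.008] w 29.59
```

Request:
move_arm:
  motion:
    - [0,0,0,0,0,-0.04,26]
    - [0,0,0,0,0,-0.08,26]
    - [0,0,0,0,0,-0.12,26]
    - [0,0,-0.1,0,0,-0.15,26]

```text
t: 30.98
ee_pos: [490.4, -154.1, 28.9]
orientation: [-3.102, 0.499, -0.001]
ft_force: [-1.0, -1.4, 2.1]
width: 29.7
```

```bash
python3 -c "
from st import *
st()"
```

```text
t 30.98 tcp [ 490.448 -154.094   28.948] yawx -0.319053901496539 tz [ 0. -0. -1.] q [-0.328  0.529  1.968  0.     0.645 -0.009] F [-1.019 -1.418  2.107] M [-0.406  0.187  0.029] w 29.66
```

Request:
move_arm:
  motion:
    - [0,0,0,0,0,-0.04,26]
    - [0,0,0,0,0,-0.08,26]
    - [0,0,0,0,0,-0.12,26]
    - [0,0,0,0,0,-0.15,26]

```text
t: 31.32
ee_pos: [490.5, -154.1, 29.0]
orientation: [-3.056, 0.73, -0.001]
ft_force: [-0.3, -1.4, -0.3]
width: 29.9
```

```bash
python3 -c "
from st import *
st()"
```

```text
t 31.32 tcp [ 490.489 -154.123   28.969] yawx -0.4690895914351923 tz [ 0.001 -0.    -1.   ] q [-0.328  0.529  1.968  0.     0.645  0.141] F [-0.34  -1.421 -0.32 ] M [-0.417  0.222  0.029] w 29.92
```

Request:
move_arm:
  motion:
    - [0,0,0,0,0,-0.04,26]
    - [0,0,0,0,0,-0.08,26]
    - [0,0,0,0,0,-0.12,26]
    - [0,0,-0.1,0,0,-0.15,26]

```text
t: 31.65
ee_pos: [490.5, -154.1, 28.8]
orientation: [-2.992, 0.957, -0.001]
ft_force: [-0.4, -2.8, 2.3]
width: 30.1
```

```bash
python3 -c "
from st import *
st()"
```

```text
t 31.65 tcp [ 490.483 -154.14    28.843] yawx -0.6190916055973662 tz [ 0.001 -0.    -1.   ] q [-0.328  0.529  1.968  0.     0.644  0.291] F [-0.411 -2.797  2.317] M [-0.406  0.182  0.042] w 30.05
```

Request:
move_arm:
  motion:
    - [0,0,0,0,0,-0.04,26]
    - [0,0,0,0,0,-0.08,26]
    - [0,0,0,0,0,-0.12,26]
    - [0,0,0,0,0,-0.15,26]

```text
t: 31.98
ee_pos: [490.5, -154.2, 28.8]
orientation: [-2.912, 1.178, -0.001]
ft_force: [0.2, -1.9, 0.3]
width: 29.9
```

```bash
python3 -c "
from st import *
st()"
```

```text
t 31.98 tcp [ 490.536 -154.172   28.85 ] yawx -0.7689107051266967 tz [ 0.001 -0.    -1.   ] q [-0.328  0.529  1.967  0.     0.644  0.441] F [ 0.158 -1.895  0.334] M [-0.457  0.191  0.053] w 29.87
```

Request:
move_arm:
  motion:
    - [0,0,0,0,0,-0.04,26]
    - [0,0,0,0,0,-0.08,26]
    - [0,0,0,0,0,-0.12,26]
    - [0,0,-0.1,0,0,-0.15,26]

```text
t: 32.32
ee_pos: [490.5, -154.2, 28.8]
orientation: [-2.816, 1.393, -0.001]
ft_force: [-0.4, -1.8, 0.9]
width: 29.7
```

```bash
python3 -c "
from st import *
st()"
```

```text
t 32.32 tcp [ 490.527 -154.183   28.784] yawx -0.9186029098127817 tz [ 0.001 -0.    -1.   ] q [-0.328  0.529  1.967 -0.     0.644  0.591] F [-0.431 -1.78   0.864] M [-0.4    0.262  0.227] w 29.71
```

Request:
move_arm:
  motion:
    - [0,0,0,0,0,-0.04,26]
    - [0,0,0,0,0,-0.08,26]
    - [0,0,0,0,0,-0.12,26]
    - [0,0,0,0,0,-0.15,26]

```text
t: 32.65
ee_pos: [490.6, -154.2, 28.8]
orientation: [-2.704, 1.599, -0.001]
ft_force: [-2.0, -1.5, 1.2]
width: 30.1
```

```bash
python3 -c "
from sp import *
st();S=get_image('scene')
for n in('spanner_jaw','spanner_grip','jam_nut_mid'): print(n,mark_of(S,n)[:1])"
```

```text
t 32.65 tcp [ 490.554 -154.212   28.817] yawx -1.0681283684707588 tz [ 0.001 -0.    -1.   ] q [-0.328  0.529  1.967 -0.     0.644  0.741] F [-2.013 -1.48   1.179] M [-0.487  0.24   0.458] w 30.12
spanner_jaw [{'location': [254.3, 332.7], 'p': 0.84}]
spanner_grip [{'location': [220.3, 290.1], 'p': 0.65}]
jam_nut_mid [{'location': [248.2, 335.2], 'p': 0.38}]
```

```bash
python3 -c "
from st import *
avg(4)"
```

```text
t 33.05 tcp [ 490.527 -154.203   28.823] sd [0.019 0.006 0.009] yaw -1.0660812796589396 w 29.652433385179112 0.1800122899466137 F [ 0.226 -2.45   0.399] M [-0.477  0.086  0.343]
```

Request:
move_arm:
  motion:
    - [0,0,0,0,0,-0.01,26]
    - [0,0,0,0,0,-0.02,26]
    - [0,0,0,0,0,-0.03,26]
    - [0,0,0,0,0,-0.04,26]
    - [0,0,0,0,0,-0.05,26]

```text
t: 33.47
ee_pos: [490.5, -154.2, 28.8]
orientation: [-2.663, 1.666, -0.001]
ft_force: [0.9, -3.4, 0.8]
width: 29.6
```

```bash
python3 -c "
from st import *
avg(5)"
```

```text
t 33.72 tcp [ 490.462 -154.203   28.823] sd [0.013 0.013 0.013] yaw -1.117360707273455 w 29.639481002311737 0.13267915812246403 F [ 1.21  -2.656  0.624] M [-0.596 -0.166  0.413]
```

Request:
move_arm:
  motion:
    - [0,0,0,0,0,-0.01,26]
    - [0,0,0,0,0,-0.02,26]
    - [0,0,0,0,0,-0.03,26]
    - [0,0,0,0,0,-0.04,26]
    - [0,0,0,0,0,-0.05,26]

```text
t: 34.13
ee_pos: [490.4, -154.2, 28.8]
orientation: [-2.621, 1.732, -0.001]
ft_force: [2.2, -3.3, 0.0]
width: 29.8
```

```bash
python3 -c "
from st import *
avg(6)"
```

```text
t 34.43 tcp [ 490.416 -154.183   28.816] sd [0.015 0.01  0.01 ] yaw -1.1673026690464756 w 29.67874026353677 0.2353547815297338 F [ 2.281 -3.885  0.393] M [-0.698 -0.322  0.425]
```

Request:
move_arm:
  motion:
    - [0,0,0,0,0,-0.01,26]
    - [0,0,0,0,0,-0.02,26]
    - [0,0,0,0,0,-0.03,26]
    - [0,0,0,0,0,-0.04,26]
    - [0,0,0,0,0,-0.05,26]

```text
t: 34.85
ee_pos: [490.4, -154.2, 28.8]
orientation: [-2.577, 1.797, -0.001]
ft_force: [3.3, -3.4, 0.4]
width: 29.6
```

```bash
python3 -c "
from sp import *
avg(6);S=get_image('scene')
for n in('spanner_jaw','spanner_grip','adj_nut_corner'): print(n,mark_of(S,n)[:1])"
```

```text
t 35.15 tcp [ 490.404 -154.189   28.828] sd [0.017 0.011 0.008] yaw -1.2177355852380412 w 29.668289583771426 0.17747554844182517 F [ 3.569 -3.654  0.47 ] M [-0.785 -0.442  0.495]
spanner_jaw [{'location': [253.9, 330.9], 'p': 0.57}]
spanner_grip [{'location': [219.3, 289.3], 'p': 0.61}]
adj_nut_corner [{'location': [253.6, 337.0], 'p': 0.63}]
```

The torque holds at about 0.5 N m. I'll release and rise.

Request:
move_arm:
  motion:
    - [0,0,0,0,0,0,32]
    - [0,0,0,0,0,0,38]
    - [0,0,0,0,0,0,48]
    - [0,0,0,0,0,0,48]
    - [0,0,0,0,0,0,48]

```text
t: 35.77
ee_pos: [489.1, -153.6, 28.4]
orientation: [2.577, -1.796, -0.003]
ft_force: [0.3, 0.3, 0.3]
width: 47.4
```

Request:
move_arm:
  motion:
    - [0,0,8,0,0,0,48]
    - [0,0,20,0,0,0,48]
    - [0,0,40,0,0,0,48]
    - [0,0,60,0,0,0,48]
    - [0,0,80,0,0,0,48]

```text
t: 36.18
ee_pos: [489.6, -153.9, 109.9]
orientation: [2.577, -1.796, -0.002]
ft_force: [0.8, -0.1, 0.3]
width: 47.9
```

Request:
move_arm:
  motion:
    - [-30,0,30,0,0,0,48]
    - [-60,0,50,0,0,0,48]
    - [-80,0,60,0,0,0,48]
    - [-100,0,60,0,0,0,48]
    - [-100,0,60,0,0,0,48]

```text
t: 36.6
ee_pos: [386.8, -153.4, 169.5]
orientation: [2.577, -1.797, -0.002]
ft_force: [1.1, 0.0, -0.2]
width: 48.0
```

```bash
python3 -c "
from sp import *
T,S=look(40)
for n,z in(('adj_nut_corner',44),('rivet_tin',0),('glue_bottle',0)):
  for im in(T,S):
    m=mark_of(im,n)
    if m:print(n,m[0]['p'],m[0]['location'],atz(im,*m[0]['location'],z))
c=np.zeros((600,800,3),np.uint8)
a=cv2.resize(T['color'][205:255,275:385,::-1],None,fx=5.5,fy=5.5,interpolation=cv2.INTER_CUBIC)
b=cv2.resize(S['color'][198:270,250:365,::-1],None,fx=4.4,fy=4.4,interpolation=cv2.INTER_CUBIC)
c[:a.shape[0],:a.shape[1]]=a;c[278:278+b.shape[0],:b.shape[1]]=b
c=np.clip(c*1.6,0,255).astype(np.uint8);cv2.imwrite('pics/end.png',c);st()"
```

```text
t 36.7 tcp [ 389.547 -154.002  169.432] sd [0.691 0.158 0.047] yaw -1.218052561974185 w 48.20438956670164 0.0049396814210709294 F [ 0.335  0.513 -0.194] M [-0.083  0.103 -0.017]
spanner_jaw 0.59 [240.5, 359.2] [ 485.469 -146.418]
spanner_grip 0.58 [234.5, 308.2] [500.589  -1.57 ]
spanner_jaw 0.69 [251.2, 331.4] [ 491.514 -148.761]
adj_nut_corner 0.57 [236.1, 369.2] [ 497.921 -174.409   44.   ]
adj_nut_corner 0.58 [250.7, 338.3] [ 500.026 -164.097   44.   ]
glue_bottle 0.52 [156.7, 234.1] [739.73  229.233   0.   ]
t 37.25 tcp [ 390.25  -154.008  168.57 ] yawx -1.216817745199084 tz [-0.  0. -1.] q [-0.404  0.161  2.087  0.     0.894  0.813] F [0.571 0.055 0.04 ] M [-0.001  0.137 -0.017] w 47.96
```

View pics/end.png

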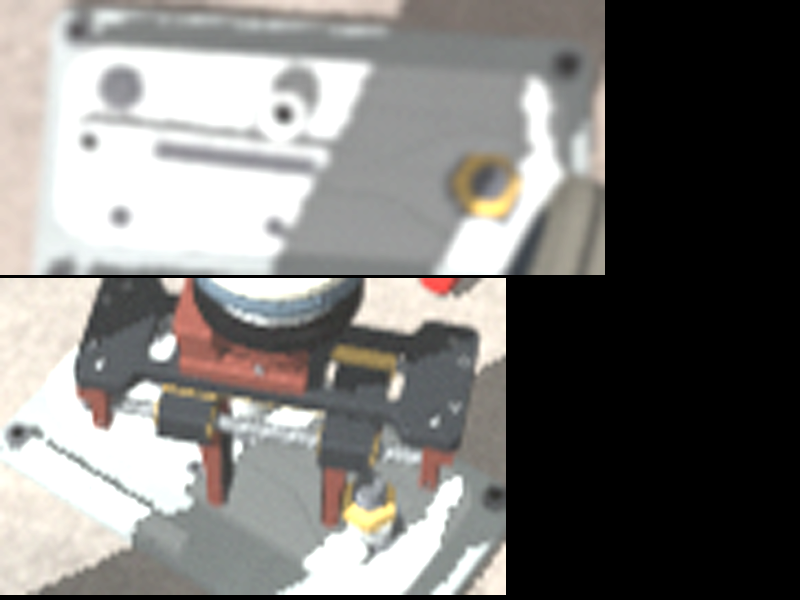

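The last picture shows the spanner handle alongside and against the bush, with the bush at (285,115) and the handle edge at about row 138. The tail hole is at (89,142) and the jaw is round the nut at (487,186). One numeric check of the jaw seating remains before I hand in.

```bash
python3 -c "
from st import *
T=get_image('top')
g=lambda p,z:atz(T,*((np.array(p)+.5)/5.5-.5+[275,205])[::-1],z)[:2]
h=g((89,142),44);n=g((486,187),64.3);s0=g((160,150),44);s1=g((310,166),44)
v=s1-h;print(h,n,np.linalg.norm(h-n),np.arctan2(*v[::-1]));j=h+v/np.linalg.norm(v)*202.5;print('jaw',j,j-[490.5,-154.2],j-n)
st()"
```

```text
[511.14  47.96] [ 488.827 -153.831] 203.02050850384776 -1.6659312674474065
jaw [ 491.904 -153.624] [1.404 0.576] [3.077 0.206]
t 37.3 tcp [ 390.222 -154.053  168.609] yawx -1.2169030378813777 tz [-0.  0. -1.] q [-0.404  0.161  2.087  0.     0.894  0.813] F [-0.514  0.067 -0.362] M [-0.04   0.123 -0.046] w 48.16
```

```bash
python3 -c "
from workcell import close_job
print(close_job())"
```

```text
the job is handed in; nothing more can be done
None
```

The spanner is on the lower nut with its handle against the drill bush. The jam nut is tightened to about 0.5 N m, and I handed the job in at about 37 s. No verdict is reported.

**What I did**
- The fingertips sit about 25.5 mm higher than the reported TCP height. The first grasps closed on nothing because of this; I found the offset by touch and allowed for it in every later height.
- I slid the spanner along the plate until its throat touched the nut, backed it off about 2 mm, let go, and rose clear.
- I turned the jam nut clockwise about 2.2 rad in one grip. It ran freely for the first 1.8 to 1.9 rad, then I went on slowly until the wrist moment averaged 0.495 N m. I then released it and moved away.

**Last checks**
- **Spanner seating:** the last picture shows the handle beside the bush and the jaw round the nut. The tail hole is 203.0 mm from the nut axis against 202.5 mm expected, so the jaw is seated to about 1 mm lengthwise.
- **Lower nut:** the handle swung only about 0.04 rad in the picture, so the nut turned little.
- **Less sure:** sideways, the pixel check put the jaw 1.4 to 3 mm off the nut axis, though the snug jaw allows less than 1 mm. The networks' jaw and nut-corner points scattered by several millimetres, so I did not rely on them.
- **Not measured:** I inferred the force on the bush from the steady torque.
- **Bystanders:** the arm never went near the tin, tape or bottle. In the final look the networks found only the bottle in one view, about 13 mm from its first position there, which is near their usual scatter. They did not report the tin, and I did not check the tape.

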